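Pack the drying stand onto its cradle rack

ROBOT

A 6-joint arm with a two-finger parallel gripper is mounted at the origin on the work surface. World frame = base frame: x ahead of the robot, y to its left, z up, the work surface at z = 0. Lengths are in m, angles in degrees, forces in N, time in s.
With the tool pointing down it reaches from about 0.4 to 0.825 m from the base axis. Payload 7 kg.
Tool frame: the origin (TCP) lies midway between the tips of the shut fingers; the grasp point (between the pads) lies r.hold_point_z behind it (r.hold_point_z is the distance from the TCP to the grasp point, in m); z points along the fingers, x is the direction in which the jaws open and shut, and the axes are right-handed (so a half turn about z gives the same grasp; the last joint's range is limited). The gripper opens to 88 mm and grips with 3 to 60 N. Pads are 19 mm wide; open, the fingers measure 130 mm over their backs; the gripper's body (78 mm by 193 mm) begins 47 mm behind the grasp point.
Start: joints at [84.975, 20.546, 0.682, 0, -70.136, -16.507], TCP at [0.248, 0.628, 0.203] pointing down, gripper open.
Joint ranges: [-176.03, 176.03], [-82.01, 121.73], [-58.28, 71.71], [-173.87, 95.51], [-174.79, -0.11], [-173.66, 173.66]. Speed limits (degrees/s): [136.94, 136.94, 172.46, 180, 180, 180].

INTERFACE

Orientations are given as [roll, pitch, yaw] about the fixed x, y, z axes, in that order (R = Rz(yaw) Ry(pitch) Rx(roll)).
In Python, from plant import get_state, viewer, close_job, r gives the robot as it stands.
- The arm moves only by the tool apply_moves, never from a script. Its argument "plan" is a list of rows, each a list of 3 entries, a list of its own where there are three numbers: the closure in counts, from 0 (fully open) to 255 (shut), then the shift along the tool's x, y, z in units of 50 mm (1.0 is 50 mm), then the turn about the tool's z in units of 6 degrees (1.0 is 6 degrees). A call has 1 to 12 rows; each row shifts and turns the commanded pose from where the row before left it, along the tool's axes as they then stand; what a row does not reach is not made up. A row lasts 1/8 s, in which the tool goes at most 62.5 mm and 10.7 degrees, less where a joint would pass 70% of its speed; a pose out of reach is approached as far as the arm can. A call is refused whole if a number of a shift passes 1 or a number of a turn 1, either way. A call with a gripper value outside its range is refused whole. The fingers move at their own pace and stop on an object; "squeeze" is the grip in N (left out, the last holds). Time passes only in rows, so rows that do not move let the fingers close. It gives the time, the measured TCP pose, the force and the opening at its end, in the units of the state.
- get_state(): the state, without advancing time (a new reading comes with each control period).
- viewer.capture(name): name is "side" or "top" or "wrist"; returns a dict with "frame" (420x560x3 uint8, blue, green, red), "K" (3x3 intrinsics, pixels), "R" (3x3) and "t" (3): a world point X has camera coordinates R X + t; the wrist camera has in their place "mount" (4x4, takes a point from camera to tool coordinates, whose origin is the TCP and whose axes are the tool frame's). Camera axes: x right, y down, z forward; pixel columns grow to the right and rows downward; lengths in m; the calibration is good to about 2 mm. A picture is of the moment at which its call begins: read the wrist's pose just before it. There is no depth.
- close_job(): hands the job in, once; it reports no verdict.
The state is a dict: "time_s": time; "joints": joint angles; "qd": joint speeds; "joint_torque": joint torques, N m; "tcp_pos": TCP position; "eef_rot": TCP orientation; "contact_force": force on the tool from outside, world axes, zero at the start; "moment": the same for the moment, N m; "gripper_width": finger opening in m.
Only numpy, scipy, OpenCV 4.12 (cv2) and the standard library are available. Lean on these libraries where they do the work, as an engineer would, in place of code of your own. Each camera call takes 0.05 s, during which the arm holds its last target.

TASK

Pack away the drying stand: lay every short green bamboo pole centred lengthwise in the lower V-seats of the rack and stand a yellow chock upright and square on the middle of a beam, on the flat between the two lower seats, so the poles cannot roll. Only then lay every long aluminium tube centred in the upper V-seats and chock that storey between its seats in the same way with the other chock. Also count exactly three orange feet into the round bamboo tray, each standing flat on its floor clear of the rim, leave the other two outside it, and leave the jar and the roll of tape where they are.

Things in the scene. Friction and masses are not known exactly. Their poses are not given: they have to be found in the camera images.
- rack: fixed wooden two-storey cradle rack ahead of the robot; origin: centre of its footprint on the table, x along the bars, y across, z up. Each storey is two cross-beams, 156 mm wide in y, each with two black-lined V-seats running along x at y = +36 and -36 mm (120 degree V, 7 mm deep, 24 mm wide). Between them each beam has a flat 48 mm wide in y for a chock, 2.5 mm clear of a bar on either side
- spot_low_near (a point): where a chock may stand on the lower storey's near beam: on the flat midway between the two seats, 45 mm above the table, at x = -70 mm of the rack; the beam is 40 mm long in x. A bar fully seated on the lower storey has its axis 56.5 mm above the table
- spot_low_far (a point): the same on the lower storey's far beam, x = +70 mm of the rack; either lower spot will do, one chock is enough
- spot_up_near (a point): where a chock may stand on the upper storey's near beam, 105 mm above the table, at x = -136 mm of the rack; the beam is 36 mm long in x. The two upper beams leave 236 mm clear between them for lowering poles. A bar fully seated on the upper storey has its axis 116.5 mm above the table
- spot_up_far (a point): the same on the upper storey's far beam, x = +136 mm of the rack; either upper spot will do
- mat: fixed mat of weathered dark bamboo slats (round, 12 mm diameter, 17 mm apart, running along x), 356 mm in x by 270 mm in y, 12 mm high, to the robot's left; origin at its centre on the table, x along the slats; slots for bars lie in grooves at y = -102, -34, 34 and 102 mm
- tray: fixed round bamboo tray to the robot's right, 180 mm across outside, inner floor 168 mm across, rim 28 mm high, floor 4 mm thick; origin at the centre of its underside, z up
- pole_1: short green-painted bamboo pole with brown node rings, round, 32 mm diameter, 200 mm long, 0.12 to 0.22 kg; origin at its centre, x along its length. Starts lying lengthwise in a groove of the bamboo mat, its axis 26 mm above the table, neighbours 68 mm away centre to centre. May be absent
- pole_2: short green-painted bamboo pole with brown node rings, round, 32 mm diameter, 200 mm long, 0.12 to 0.22 kg; origin at its centre, x along its length. Starts lying lengthwise in a groove of the bamboo mat, its axis 26 mm above the table, neighbours 68 mm away centre to centre. May be absent
- tube_1: long bare aluminium tube with black ends, round, 32 mm diameter, 320 mm long, 0.18 to 0.33 kg; origin at its centre, x along its length. Starts lying lengthwise in a groove of the bamboo mat, its axis 26 mm above the table. May be absent
- tube_2: long bare aluminium tube with black ends, round, 32 mm diameter, 320 mm long, 0.18 to 0.33 kg; origin at its centre, x along its length. Starts lying lengthwise in a groove of the bamboo mat, its axis 26 mm above the table. May be absent
- chock_1: yellow chock, 60 mm tall, about 0.12 kg: a foot 30 mm (its x) by 35 mm (its y), 17 mm high, its lowest 6 mm narrowed to 29 mm in y; above it a grip block 26 mm (x) by 20 mm (y) with a black band. Origin: centre of its underside, z up. Starts upright on the table at the robot's right. The two are alike; either may go on either storey, its y across the seats
- chock_2: yellow chock, 60 mm tall, about 0.12 kg: a foot 30 mm (its x) by 35 mm (its y), 17 mm high, its lowest 6 mm narrowed to 29 mm in y; above it a grip block 26 mm (x) by 20 mm (y) with a black band. Origin: centre of its underside, z up. Starts upright on the table at the robot's right. The two are alike; either may go on either storey, its y across the seats
- foot_1: orange foot, an upright plain disc 34 mm in diameter and 24 mm high with a black dot on top, 45 g; origin at the centre of its underside, z up. Starts standing on the table to the robot's right; all five are alike
- foot_2: orange foot, an upright plain disc 34 mm in diameter and 24 mm high with a black dot on top, 45 g; origin at the centre of its underside, z up. Starts standing on the table to the robot's right; all five are alike
- foot_3: orange foot, an upright plain disc 34 mm in diameter and 24 mm high with a black dot on top, 45 g; origin at the centre of its underside, z up. Starts standing on the table to the robot's right; all five are alike
- foot_4: orange foot, an upright plain disc 34 mm in diameter and 24 mm high with a black dot on top, 45 g; origin at the centre of its underside, z up. Starts standing on the table to the robot's right; all five are alike
- foot_5: orange foot, an upright plain disc 34 mm in diameter and 24 mm high with a black dot on top, 45 g; origin at the centre of its underside, z up. Starts standing on the table to the robot's right; all five are alike
- jar: small green jar, 42 mm diameter, 50 mm tall, standing among the feet and chocks; leave alone
- tape: roll of tan tape lying flat, 52 mm diameter, 24 mm high, near the feet; leave alone
Not all that is in view belongs to the job. What is shaped like the chock_1 but red is not meant.

How it is judged (in metres and radians):
On the way, in this order (a step that is already met when the one before it is completed fails the run):
1. every pole lies in a lower seat ((y of pole_1 in the frame of rack between 0.03 and 0.042 m or y of pole_1 in the frame of rack between -0.042 and -0.03 m) and z of pole_1 in the frame of rack between 0.0515 and 0.0615 m and x of pole_1 in the frame of rack between -0.016 and 0.016 m and angle between the x axis of each of pole_1, pole_2 and the x axis of rack, either way round below 0.06 rad and linear speed of each of pole_1, pole_2 below 0.05 m/s and (y of pole_2 in the frame of rack between 0.03 and 0.042 m or y of pole_2 in the frame of rack between -0.042 and -0.03 m) and z of pole_2 in the frame of rack between 0.0515 and 0.0615 m and x of pole_2 in the frame of rack between -0.016 and 0.016 m), for 0.2 s.
2. the lower storey is chocked, poles still seated (all of step 1 and ((distance between chock_1 and spot_low_near below 0.012 m and angle between chock_1's own z axis and vertical below 0.12 rad and angle between the x axis of chock_1 and the x axis of rack, either way round below 0.25 rad and linear speed of chock_1 below 0.05 m/s) or (distance between chock_1 and spot_low_far below 0.012 m and angle between chock_1's own z axis and vertical below 0.12 rad and angle between the x axis of chock_1 and the x axis of rack, either way round below 0.25 rad and linear speed of chock_1 below 0.05 m/s) or (distance between chock_2 and spot_low_near below 0.012 m and angle between chock_2's own z axis and vertical below 0.12 rad and angle between the x axis of chock_2 and the x axis of rack, either way round below 0.25 rad and linear speed of chock_2 below 0.05 m/s) or (distance between chock_2 and spot_low_far below 0.012 m and angle between chock_2's own z axis and vertical below 0.12 rad and angle between the x axis of chock_2 and the x axis of rack, either way round below 0.25 rad and linear speed of chock_2 below 0.05 m/s))), for 0.2 s.
3. every tube lies in an upper seat, lower storey still chocked (all of step 2 and (y of tube_1 in the frame of rack between 0.03 and 0.042 m or y of tube_1 in the frame of rack between -0.042 and -0.03 m) and z of tube_1 in the frame of rack between 0.1115 and 0.1215 m and x of tube_1 in the frame of rack between -0.03 and 0.03 m and angle between the x axis of each of tube_1, tube_2 and the x axis of rack, either way round below 0.06 rad and linear speed of each of tube_1, tube_2 below 0.05 m/s and (y of tube_2 in the frame of rack between 0.03 and 0.042 m or y of tube_2 in the frame of rack between -0.042 and -0.03 m) and z of tube_2 in the frame of rack between 0.1115 and 0.1215 m and x of tube_2 in the frame of rack between -0.03 and 0.03 m), for 0.2 s.
4. the upper storey is chocked too (all of step 1 and (y of tube_1 in the frame of rack between 0.03 and 0.042 m or y of tube_1 in the frame of rack between -0.042 and -0.03 m) and z of tube_1 in the frame of rack between 0.1115 and 0.1215 m and x of tube_1 in the frame of rack between -0.03 and 0.03 m and angle between the x axis of each of tube_1, tube_2 and the x axis of rack, either way round below 0.06 rad and linear speed of each of tube_1, tube_2, chock_1, chock_2 below 0.05 m/s and (y of tube_2 in the frame of rack between 0.03 and 0.042 m or y of tube_2 in the frame of rack between -0.042 and -0.03 m) and z of tube_2 in the frame of rack between 0.1115 and 0.1215 m and x of tube_2 in the frame of rack between -0.03 and 0.03 m and angle between each of chock_1, chock_2's own z axis and vertical below 0.12 rad and angle between the x axis of each of chock_1, chock_2 and the x axis of rack, either way round below 0.25 rad and ((distance between chock_1 and spot_low_near below 0.012 m and distance between chock_2 and spot_up_near below 0.012 m) or (distance between chock_1 and spot_low_near below 0.012 m and distance between chock_2 and spot_up_far below 0.012 m) or (distance between chock_1 and spot_low_far below 0.012 m and distance between chock_2 and spot_up_near below 0.012 m) or (distance between chock_1 and spot_low_far below 0.012 m and distance between chock_2 and spot_up_far below 0.012 m) or (distance between chock_2 and spot_low_near below 0.012 m and distance between chock_1 and spot_up_near below 0.012 m) or (distance between chock_2 and spot_low_near below 0.012 m and distance between chock_1 and spot_up_far below 0.012 m) or (distance between chock_2 and spot_low_far below 0.012 m and distance between chock_1 and spot_up_near below 0.012 m) or (distance between chock_2 and spot_low_far below 0.012 m and distance between chock_1 and spot_up_far below 0.012 m))), for 0.2 s.
At the end, for the whole second after the job is handed in: Poles in lower, tubes in upper seats: 5 mm in height, 6 mm sideways, lengthwise 16 mm (poles) or 30 mm (tubes). A chock on each storey: 12 mm of a marked spot, upright to 0.12 rad, square to 0.25. Exactly three feet upright on the tray floor within 72 mm of its centre, two outside it. All at rest (all of step 4 and ((horizontal distance between each of foot_1, foot_2, foot_3 and tray below 0.072 m and horizontal distance between each of foot_4, foot_5 and tray above 0.09 m) or (horizontal distance between each of foot_1, foot_2, foot_4 and tray below 0.072 m and horizontal distance between each of foot_3, foot_5 and tray above 0.09 m) or (horizontal distance between each of foot_1, foot_2, foot_5 and tray below 0.072 m and horizontal distance between each of foot_3, foot_4 and tray above 0.09 m) or (horizontal distance between each of foot_1, foot_3, foot_4 and tray below 0.072 m and horizontal distance between each of foot_2, foot_5 and tray above 0.09 m) or (horizontal distance between each of foot_1, foot_3, foot_5 and tray below 0.072 m and horizontal distance between each of foot_2, foot_4 and tray above 0.09 m) or (horizontal distance between each of foot_1, foot_4, foot_5 and tray below 0.072 m and horizontal distance between each of foot_2, foot_3 and tray above 0.09 m) or (horizontal distance between each of foot_1, foot_5 and tray above 0.09 m and horizontal distance between each of foot_2, foot_3, foot_4 and tray below 0.072 m) or (horizontal distance between each of foot_1, foot_4 and tray above 0.09 m and horizontal distance between each of foot_2, foot_3, foot_5 and tray below 0.072 m) or (horizontal distance between each of foot_1, foot_3 and tray above 0.09 m and horizontal distance between each of foot_2, foot_4, foot_5 and tray below 0.072 m) or (horizontal distance between each of foot_1, foot_2 and tray above 0.09 m and horizontal distance between each of foot_3, foot_4, foot_5 and tray below 0.072 m)) and linear speed of each of foot_1, foot_2, foot_3, foot_4, foot_5 below 0.05 m/s and (horizontal distance between foot_1 and tray above 0.09 m or (height (world z) of foot_1 below 0.01 m and angle between foot_1's own z axis and vertical below 0.15 rad)) and (horizontal distance between foot_2 and tray above 0.09 m or (height (world z) of foot_2 below 0.01 m and angle between foot_2's own z axis and vertical below 0.15 rad)) and (horizontal distance between foot_3 and tray above 0.09 m or (height (world z) of foot_3 below 0.01 m and angle between foot_3's own z axis and vertical below 0.15 rad)) and (horizontal distance between foot_4 and tray above 0.09 m or (height (world z) of foot_4 below 0.01 m and angle between foot_4's own z axis and vertical below 0.15 rad)) and (horizontal distance between foot_5 and tray above 0.09 m or (height (world z) of foot_5 below 0.01 m and angle between foot_5's own z axis and vertical below 0.15 rad))); the robot touches nothing.
It fails at once if a bystander (jar or tape) moved more than 40 mm (distance of any of jar, tape from where it was at the start of the episode above 0.04 m).
Of pole_1, pole_2 only 1 to 2 are there at a start; the rules pass over those that are not, and their reading is None.
Of tube_1, tube_2 only 1 to 2 are there at a start; the rules pass over those that are not, and their reading is None.
At some moment in a run one of foot_1, foot_2, foot_3, foot_4, foot_5 may be knocked a few centimetres aside while the robot is not near it.
It also fails if it takes over 210 s, if anything falls off the work surface, if the arm or the gripper's body presses on something with over 40 N, if the wrist force passes 120 N, or if a joint passes its speed limit or range.

## Working session

There is one attempt and no reset: what is moved stays moved. The work goes in short steps, Python scripts to look and compute and a tool call to move; the robot and the scene stay as the last step left them, time stands still between calls to the robot, and variables do not carry over. Pictures are saved under pics/ and viewed, and the job is handed in when it is done.

Besides the shell and the picture viewer there is one more tool, called after "Request:" as a command line: name --argument value ..., lists and objects as JSON in quotes. apply_moves: Moves the arm, as the interface text tells. Its arguments: {"type":"object","properties":{"plan":{"type":"array","items":{"type":"array"}},"squeeze":{"type":"number"}},"required":["plan"]}

```bash
ls; mkdir -p pics; python3 - <<'E'
from plant import get_state, viewer, r
import cv2
print(get_state()); print(r.hold_point_z, [a for a in dir(r) if a[0]!='_'])
for n in ("top","side","wrist"):
    c=viewer.capture(n); cv2.imwrite(f"pics/{n}0.png",c["frame"]); print(n,{k:v for k,v in c.items() if k!='frame'})
E
```

```text
pics
{'time_s': 0.0, 'joints': array([ 8.49736086e+01,  2.05906928e+01,  6.33430223e-01, -2.00893446e-02,
       -7.01348897e+01, -1.65057410e+01]), 'qd': array([ 0.03444776,  0.04677964,  0.04466405, -0.03933212, -0.00055826,
       -0.06012779]), 'joint_torque': array([ 1.69017716e-03, -5.82713985e+01,  2.93038934e+01,  6.99707463e+00,
        6.87621126e-03, -1.53871306e-04]), 'tcp_pos': array([0.2475881 , 0.62738798, 0.20232858]), 'eef_rot': array([-1.79991923e+02, -9.37206894e-02, -1.11538981e+02]), 'contact_force': array([ 0.11186834,  0.58452056, -0.82014932]), 'moment': array([ 0.00584008,  0.07429455, -0.03249799]), 'gripper_width': 0.08771075744791265}
0.0188 ['Unreachable', 'hold_point_z']
top {'K': array([[427.79776841,   0.        , 275.6031959 ],
       [  0.        , 427.79776841, 210.41214102],
       [  0.        ,   0.        ,   1.        ]]), 'R': array([[-0.02687141, -0.99959149, -0.009736  ],
       [-0.98357929,  0.02817725, -0.17826336],
       [ 0.17846487,  0.00478594, -0.98393464]]), 't': array([-0.02494903,  0.5287756 ,  1.3605558 ])}
side {'K': array([[39
[... 166 characters left out ...]
974, -0.52003629,  0.02084643],
       [-0.27501375, -0.48484856, -0.83023449],
       [ 0.44185942,  0.70319566, -0.55702434]]), 't': array([-0.47567405,  0.19886604,  0.84220975])}
wrist {'K': array([[368.27782616,   0.        , 282.65462663],
       [  0.        , 368.27782616, 216.68630145],
       [  0.        ,   0.        ,   1.        ]]), 'mount': array([[ 9.99999687e-01, -7.05586200e-04, -3.56716834e-04,
        -4.10276272e-05],
       [ 7.77278365e-04,  9.59932208e-01,  2.80231249e-01,
        -7.62777344e-02],
       [ 1.44696676e-04, -2.80231438e-01,  9.59932456e-01,
        -1.80125501e-01],
       [ 0.00000000e+00,  0.00000000e+00,  0.00000000e+00,
         1.00000000e+00]])}
```

View pics/top0.png

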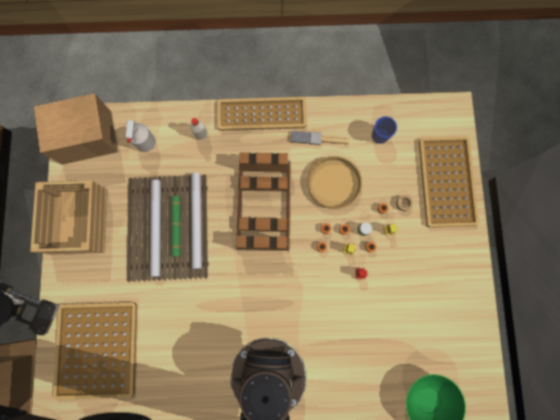

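View pics/side0.png

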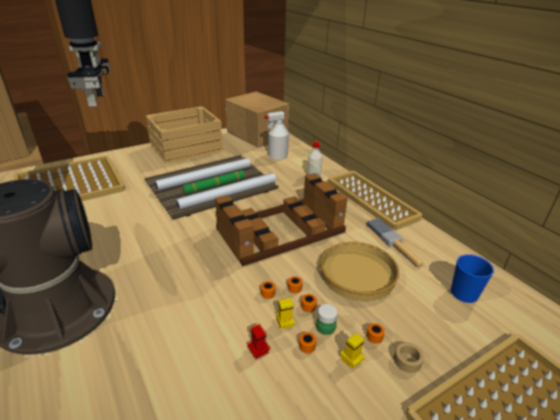

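View pics/wrist0.png

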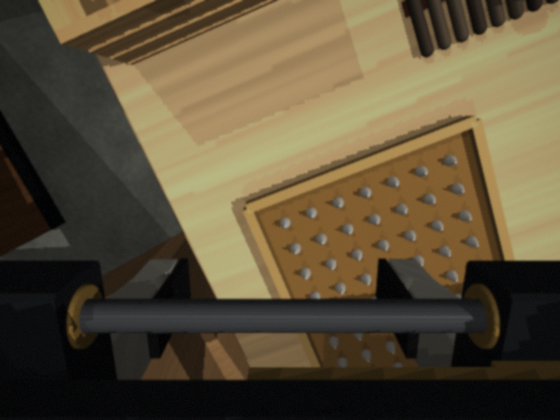

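```bash
cat > h.py <<'E'
import numpy as np, cv2
from plant import get_state, viewer, r
from scipy.spatial.transform import Rotation as Ro
def cap(n):
    s=get_state(); c=viewer.capture(n); 
    if n=="wrist":
        T=np.eye(4);T[:3,:3]=Ro.from_euler("xyz",s["eef_rot"],degrees=True).as_matrix();T[:3,3]=s["tcp_pos"]
        W=np.linalg.inv(T@c["mount"]); c["R"],c["t"]=W[:3,:3],W[:3,3]
    return c
def bp(c,uv,z):
    d=c["R"].T@np.linalg.solve(c["K"],[uv[0],uv[1],1.]); o=-c["R"].T@c["t"]
    return (o+d*(z-o[2])/d[2])[:2]
def pj(c,X):
    p=c["K"]@(c["R"]@np.asarray(X,float)+c["t"]); return p[:2]/p[2]
def crop(c,x0,y0,x1,y1,k,name):
    im=cv2.resize(c["frame"][y0:y1,x0:x1],None,fx=k,fy=k,interpolation=cv2.INTER_CUBIC); cv2.imwrite("pics/"+name,im)
E
python3 - <<'E'
from h import *
c=cap("top"); crop(c,110,140,310,290,4,"t_l.png"); crop(c,290,140,440,290,4,"t_r.png")
s=cap("side"); crop(s,230,240,430,380,4,"s_r.png"); crop(s,140,130,350,270,3.8,"s_l.png")
E
```

```text
(no output)
```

View pics/t_l.png

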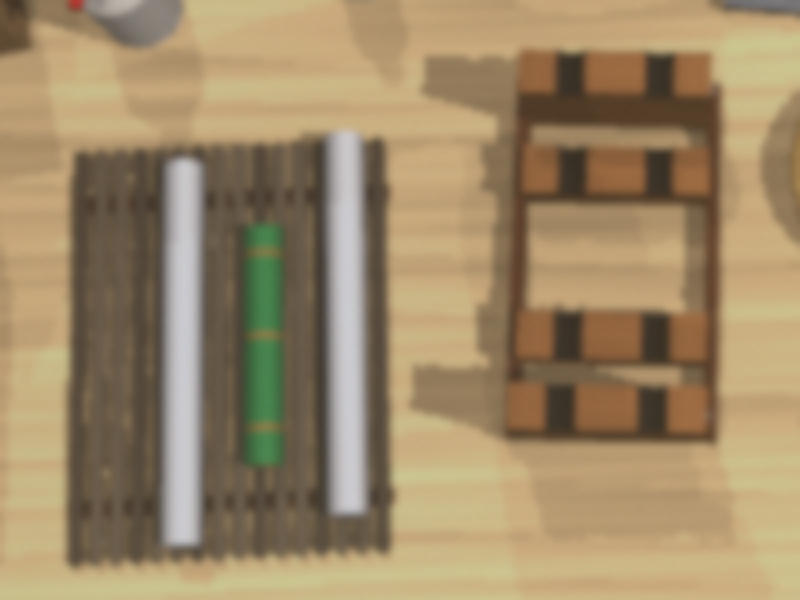

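View pics/t_r.png

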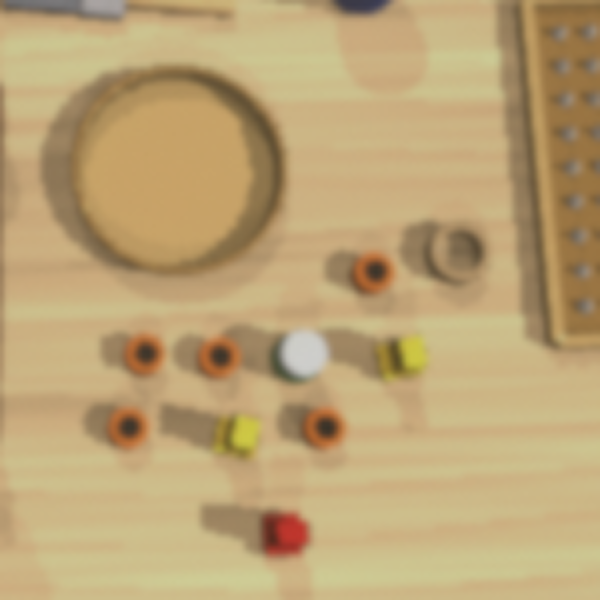

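View pics/s_r.png

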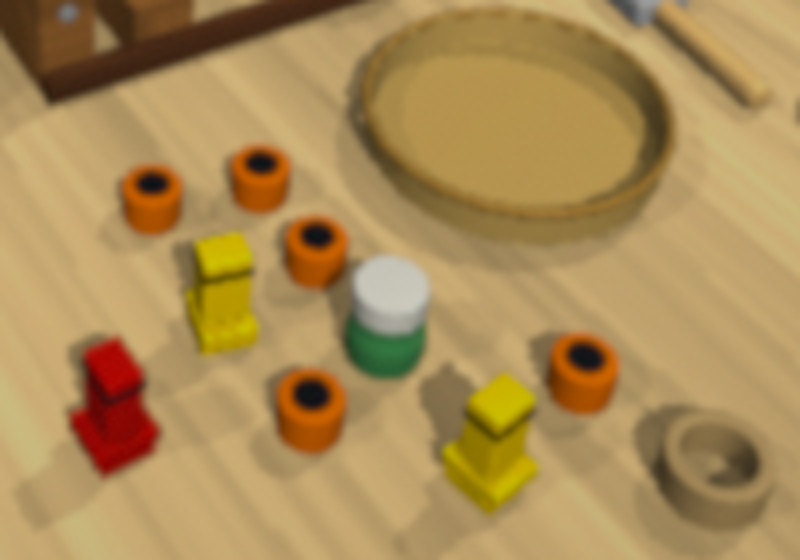

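View pics/s_l.png

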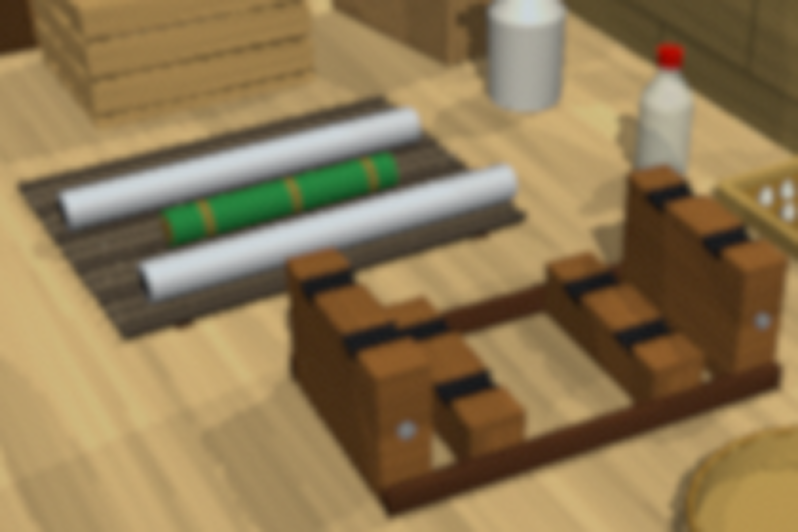

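```bash
cat > m0.py <<'E'
from h import *
from scipy.optimize import least_squares
c=cap("top"); s=cap("side")
T=lambda u,v,x0=110,y0=140,k=4: np.array([(u+.5)/k-.5+x0,(v+.5)/k-.5+y0])
S=lambda u,v: T(u,v,140,130,3.8)
obs=[]
def beam(xs,z,px,cam,f):
    for (x,y),p in zip([(xs[1],.078),(xs[1],-.078),(xs[0],-.078),(xs[0],.078)],px):
        if p: obs.append(((x,y,z),f(*p),cam))
beam((.118,.154),.105,[(521,52),(710,54),(710,97),(519,95)],c,T)
beam((-.154,-.118),.105,[(508,383),(712,382),(710,432),(505,431)],c,T)
beam((.05,.09),.045,[(524,148),(707,148),(710,195),(522,193)],c,T)
beam((-.09,-.05),.045,[(516,311),(707,311),(710,360),(516,360)],c,T)
beam((-.154,-.118),.105,[(345,250),(430,353),(374,375),(290,262)],s,S)
beam((.118,.154),.105,[(680,170),(785,252),(735,270),(630,178)],s,S)
def res(p,cams):
    a=p[2];R=np.array([[np.cos(a),-np.sin(a)],[np.sin(a),np.cos(a)]])
    return np.concatenate([pj(cm,[*(R@X[:2]+p[:2]),X[2]])-u for X,u,cm in obs if cm in cams]) if 0 else np.concatenate([pj(cm,[*(R@np.array(X[:2])+p[:2]),X[2]])-u for X,u,cm in obs if any(cm is q for q in cams)])
for cams in ([c],[s],[c,s]):
    f=least_squares(res,[.5,0,0],args=(cams,)); print("rack",f.x[:2],np.degrees(f.x[2]),np.sqrt(np.mean(f.fun**2)))
for n,a,b in (("tubeL",(184,158),(182,545)),("pole",(264,226),(264,465)),("tubeR",(345,132),(348,514))):
    A=bp(c,T(*a),.03);B=bp(c,T(*b),.03); print(n,A,B,(A+B)/2,np.linalg.norm(A-B),np.degrees(np.arctan2(*(A-B)[::-1])))
for n,a,b in (("tubeL",(63,207),(418,128)),("pole",(168,227),(396,170)),("tubeR",(145,277),(516,183))):
    A=bp(s,S(*a),.026);B=bp(s,S(*b),.026); print("side",n,(A+B)/2,np.linalg.norm(A-B),np.degrees(np.arctan2(*(B-A)[::-1])))
Q=lambda u,v:T(u,v,290,140,4)
Z=lambda u,v:T(u,v,230,240,4)
for n,a,b in (("f1",(146,354),(260,162)),("f2",(219,357),(317,236)),("f3",(375,271),(586,357)),("f4",(325,428),(311,394)),("f5",(129,428),(153,183))):
    print(n,bp(c,Q(*a),.024),bp(s,Z(*b),.024))
for n,a,b in (("chA",(412,354),(502,404)),("chB",(245,435),(224,256)),("red",(292,533),(115,368)),):
    print(n,bp(c,Q(*a),.06),bp(s,Z(*b),.06))
print("tray",bp(c,Q(179,170),.028),"jar",bp(c,Q(303,352),.05),bp(s,Z(390,285),.05),"tape",bp(c,Q(457,250),.024))
E
python3 m0.py
```

```text
rack [0.55527709 0.00068115] -2.1521574623112714 0.4537671409993286
rack [0.55926361 0.00083046] -3.7275117486182268 1.7856162446278203
rack [5.56779271e-01 2.79570066e-04] -2.7254314088305676 1.240584095051581
tubeL [0.65031757 0.36376687] [0.32602012 0.357865  ] [0.48816885 0.36081593] 0.3243511502167846 1.0426066189277348
pole [0.58943244 0.29502387] [0.38906618 0.29204657] [0.48924931 0.29353522] 0.20038837867821596 0.8513122135098945
tubeR [0.66903342 0.22739302] [0.34733899 0.22288781] [0.5081862  0.22514041] 0.32172597755865995 0.8023521453834347
side tubeL [0.48924593 0.36002967] 0.31861806186785246 -2.468989137671469
side pole [0.49392383 0.29333263] 0.20219886198860906 -0.8459715512993654
side tubeR [0.51244655 0.22697911] 0.32131355810487144 -1.8171030702573558
f1 [ 0.46761619 -0.2054609 ] [ 0.46938134 -0.20459955]
f2 [ 0.46340446 -0.2657577 ] [ 0.46477781 -0.26723904]
f3 [ 0.53211941 -0.39989179] [ 0.5330593  -0.40062848]
f4 [ 0.40214832 -0.34948323] [ 0.40352992 -0.35049334]
f5 [ 0.40662379 -0.18854516] [ 0.40923873 -0.18896914]
chA [ 0.45668293 -0.41574866] [ 0.45619226 -0.42124351]
chB [ 0.39511359 -0.277442  ] [ 0.39555725 -0.28282512]
red [ 0.31647356 -0.31010366] [ 0.31622153 -0.3159856 ]
tray [ 0.6226514 -0.2402907] jar [ 0.46212962 -0.33014798] [ 0.46138505 -0.33241173] tape [ 0.54801313 -0.46962278]
```

The top view shows one green pole (crop ~264,345), two tubes and the rack. The yellow chocks are at top px (391,229) and (351,249). The red lookalike at (361,272) is not meant. The jar is at (365,228) and the tape at (404,203). I start with the pole.

```bash
cat > go.py <<'E'
import sys
from h import *
def plan(x,y,z,yaw,s=None):
    s=s or get_state(); p=s["tcp_pos"]; cy=s["eef_rot"][2]
    d=(yaw-cy+180)%360-180
    a=np.radians(yaw); D=np.array([x,y,z])-p
    t=np.array([D@[np.cos(a),np.sin(a),0],D@[np.sin(a),-np.cos(a),0],-D[2]])/.05
    print("turn units %.2f; shift after turn (units) %s"%(-d/6,np.round(t,3)),"pos",np.round(p,4),"rot",np.round(s["eef_rot"],2),"j",np.round(s["joints"],0),"t",s["time_s"],"w",round(s["gripper_width"],4))
if __name__=="__main__": plan(*map(float,sys.argv[1:5]))
E
python3 go.py .49 .2935 .15 -89.1
```

```text
turn units -3.74; shift after turn (units) [ 6.761 -4.74   1.061] pos [0.2477 0.6278 0.203 ] rot [-1.8000e+02 -2.0000e-02 -1.1153e+02] j [ 85.  21.   1.  -0. -70. -17.] t 0.35 w 0.0877
```

Request:
apply_moves --plan '[[0, [0, 0, 0], -0.94], [0, [0, 0, 0], -0.94], [0, [0, 0, 0], -0.93], [60, [0, 0, 0], -0.93], [122, [0.85, -0.59, 0], 0], [122, [0.85, -0.59, 0], 0], [122, [0.85, -0.59, 0], 0], [122, [0.85, -0.59, 0], 0], [122, [0.85, -0.59, 0], 0], [122, [0.85, -0.59, 0], 0], [122, [0.85, -0.59, 0], 0], [122, [0.81, -0.61, 0], 0]]' --squeeze 30

```text
time_s: 1.85
tcp_pos: [0.4908, 0.2923, 0.2036]
eef_rot: [-180.0, 0.0, -89.1]
contact_force: [0.7, 0.6, 0.3]
gripper_width: 0.0459
```

```bash
python3 go.py .49 .2935 .15 -89.1; python3 -c "
from h import *
c=cap('wrist'); cv2.imwrite('pics/w1.png',c['frame'])"
```

```text
turn units 0.00; shift after turn (units) [-0.025  0.016  1.072] pos [0.4908 0.2923 0.2036] rot [-1.7998e+02  3.0000e-02 -8.9080e+01] j [ 50.  11. -13.   0. -66.  41.] t 1.85 w 0.0459
```

View pics/w1.png

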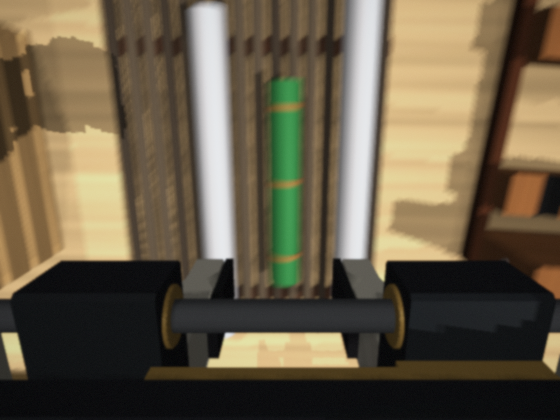

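```bash
python3 -c "
from h import *
c=cap('wrist')
for p in [(285.5,79),(287,287),(286,184)]: print(bp(c,p,.036))
print(pj(c,[.49,.2935,.026]))"
```

```text
[0.59506982 0.28705167]
[0.39171271 0.28233967]
[0.50056751 0.28510852]
[277.28024354 192.4160799 ]
```

Request:
apply_moves --plan '[[122, [0, 0, 0.5], 0], [122, [0, 0, 0.55], 0], [122, [0, 0, 0], 0], [122, [0, 0, 0], 0]]'

```text
time_s: 2.45
tcp_pos: [0.4905, 0.2943, 0.1518]
eef_rot: [-179.9, 0.0, -89.1]
contact_force: [1.0, -0.0, -0.2]
gripper_width: 0.0458
```

```bash
python3 go.py .49 .2935 .15 -89.1; python3 -c "
from h import *
print(get_state()['qd'])
c=cap('wrist'); cv2.imwrite('pics/w2.png',c['frame'])
print(pj(c,[.49,.2935,.036]),pj(c,[.59,.295,.036]),pj(c,[.39,.292,.036]))
hsv=cv2.cvtColor(c['frame'],cv2.COLOR_BGR2HSV); m=(cv2.inRange(hsv,(45,80,40),(75,255,255)));ys,xs=np.nonzero(m)
for y in range(ys.min(),ys.max(),20): print(y,xs[ys==y].min(),xs[ys==y].max(), (bp(c,((xs[ys==y].min()+xs[ys==y].max())/2,y),.034)))
t=cap('top');hsv=cv2.cvtColor(t['frame'][140:290,110:310],cv2.COLOR_BGR2HSV); m=(cv2.inRange(hsv,(45,80,40),(75,255,255)));ys,xs=np.nonzero(m); print(xs.mean()+110,ys.mean()+140,bp(t,(xs.mean()+110,ys.mean()+140),.036))
"
```

```text
turn units 0.01; shift after turn (units) [0.016 0.01  0.037] pos [0.4905 0.2943 0.1518] rot [-1.7994e+02  3.0000e-02 -8.9050e+01] j [ 51.  13. -17.   0. -60.  40.] t 2.45 w 0.0458
[-0.06678179 -0.55581676  0.55486359 -0.0287121   0.12989537  0.08449914]
[283.59233879 205.66349517] [283.78580581  77.20594897] [283.43125521 312.61919892]
75 278 278 [0.59165837 0.2994096 ]
95 264 302 [0.57731522 0.29538934]
115 264 302 [0.5624917  0.29515201]
135 265 301 [0.54722852 0.29490765]
155 265 301 [0.53150582 0.29465593]
175 265 301 [0.51530254 0.29439651]
195 273 291 [0.4985831  0.29495755]
215 266 300 [0.4813633  0.29385314]
235 266 300 [0.46357825 0.2935684 ]
255 266 300 [0.44521417 0.29327439]
275 267 299 [0.42624233 0.29297065]
295 267 299 [0.40663204 0.29265669]
175.5593220338983 235.5050847457627 [0.45548274 0.29180963]
```

View pics/w2.png

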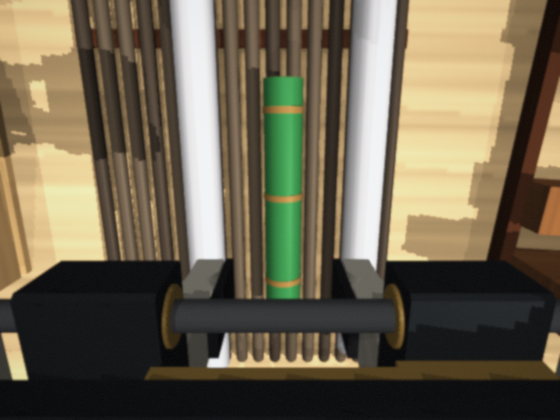

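Request:
apply_moves --plan '[[122, [0, 0, 0.7], 0], [122, [0, 0, 0.7], 0], [122, [0, 0, 0.6], 0], [122, [0, 0, 0.4], 0], [122, [0, 0, 0.3], 0], [122, [0, 0, 0], 0], [122, [0, 0, 0], 0]]'

```text
time_s: 3.42
tcp_pos: [0.4906, 0.2942, 0.0167]
eef_rot: [-179.9, 0.1, -89.1]
contact_force: [0.7, 0.1, 0.1]
gripper_width: 0.0455
```

Request:
apply_moves --plan '[[255, [0, 0, 0], 0], [255, [0, 0, 0], 0], [255, [0, 0, 0], 0], [255, [0, 0, 0], 0], [255, [0, 0, -0.5], 0], [255, [0, 0, -1], 0], [255, [0, 0, -1], 0], [255, [0, 0, -0.5], 0], [255, [0, 0, 0], 0]]'

```text
time_s: 4.55
tcp_pos: [0.491, 0.2946, 0.1683]
eef_rot: [-179.8, 0.2, -89.1]
contact_force: [-0.6, 0.1, 0.1]
gripper_width: 0.0006
```

```bash
python3 go.py .556 .036 .2 -92.4; python3 -c "
from h import *
c=cap('side'); cv2.imwrite('pics/s2.png',c['frame'])"
```

```text
turn units 0.55; shift after turn (units) [ 5.113 -1.515 -0.634] pos [0.491  0.2946 0.1683] rot [-179.81    0.19  -89.08] j [ 51.  12. -16.   0. -62.  40.] t 4.55 w 0.0006
```

View pics/s2.png

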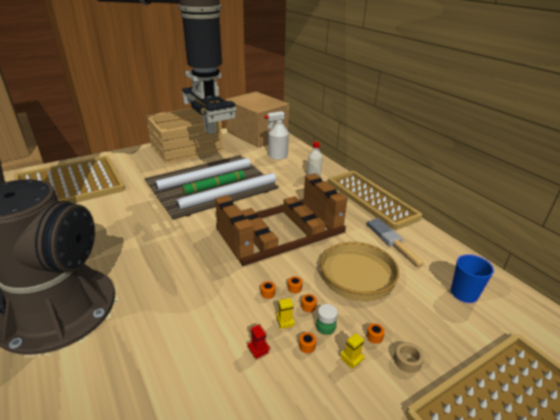

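Request:
apply_moves --plan '[[122, [0, 0, 0], 0], [122, [0, 0, 0], 0], [122, [0, 0, 0], 0], [122, [0, 0, 0], 0]]'

```text
time_s: 5.1
tcp_pos: [0.49, 0.2936, 0.1654]
eef_rot: [180.0, -0.0, -89.1]
contact_force: [0.2, 0.1, -0.3]
gripper_width: 0.0352
```

```bash
python3 -c "
from h import *
print(get_state()['qd'])
c=cap('wrist'); cv2.imwrite('pics/w3.png',c['frame'])
hsv=cv2.cvtColor(c['frame'],cv2.COLOR_BGR2HSV); m=(cv2.inRange(hsv,(45,80,40),(75,255,255)));ys,xs=np.nonzero(m)
for y in range(ys.min(),ys.max(),20): print(y,xs[ys==y].min(),xs[ys==y].max(), (bp(c,((xs[ys==y].min()+xs[ys==y].max())/2,y),.034)))
"; python3 go.py .49 .294 .014 -89.1
```

```text
[-0.02923104 -0.10301518  0.02500029  0.02448041 -0.03784327  0.08569345]
76 272 277 [0.59137734 0.3014047 ]
96 264 300 [0.57639716 0.2952414 ]
116 264 300 [0.56088426 0.29501538]
136 265 300 [0.54491475 0.29436863]
156 265 299 [0.5284489 0.2945428]
176 265 299 [0.51148308 0.29429561]
turn units 0.00; shift after turn (units) [-7.00e-03  1.00e-03  3.03e+00] pos [0.4901 0.2936 0.1655] rot [ 1.7998e+02 -2.0000e-02 -8.9090e+01] j [ 51.  12. -16.  -0. -62.  40.] t 5.15 w 0.0391Traceback (most recent call last):
  File "<string>", line 6, in <module>
    for y in range(ys.min(),ys.max(),20): print(y,xs[ys==y].min(),xs[ys==y].max(), (bp(c,((xs[ys==y].min()+xs[ys==y].max())/2,y),.034)))
                                                  ~~~~~~~~~~~~~^^
    return umr_minimum(a, axis, None, out, keepdims, initial, where)
ValueError: zero-size array to reduction operation minimum which has no identity
```

View pics/w3.png

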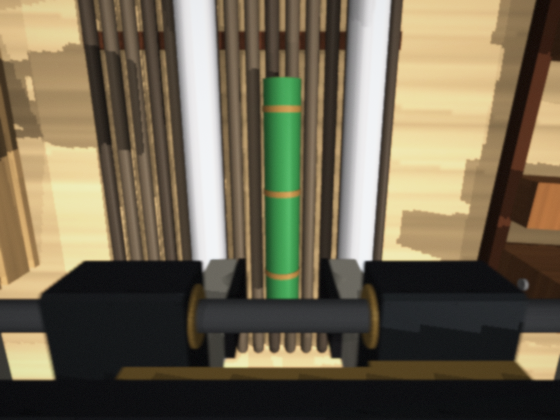

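Request:
apply_moves --plan '[[122, [0, 0, 0.7], 0], [122, [0, 0, 0.7], 0], [122, [0, 0, 0.7], 0], [122, [0, 0, 0.5], 0], [122, [0, 0, 0.3], 0], [122, [0, 0, 0.13], 0], [122, [0, 0, 0], 0], [122, [0, 0, 0], 0], [255, [0, 0, 0], 0], [255, [0, 0, 0], 0], [255, [0, 0, 0], 0], [255, [0, 0, 0], 0]]' --squeeze 30

```text
time_s: 6.65
tcp_pos: [0.4906, 0.2943, 0.0155]
eef_rot: [-179.9, 0.1, -89.1]
contact_force: [-5.6, -0.5, 18.1]
gripper_width: 0.0161
```

```bash
python3 -c "
from h import *
print(get_state()['qd'],get_state()['gripper_width'])
c=cap('side'); crop(c,150,90,300,210,5,'s3.png')
c=cap('wrist'); cv2.imwrite('pics/w4.png',c['frame'])
"
```

```text
[ 0.03836965 -0.67197544  0.43131007  0.62674168 -1.14239827  0.0400207 ] 0.01605383495157746
```

View pics/s3.png

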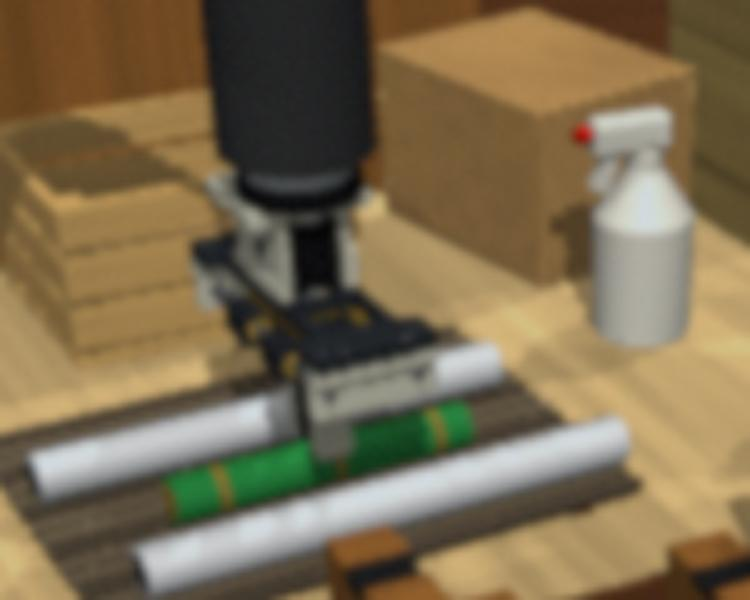

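View pics/w4.png

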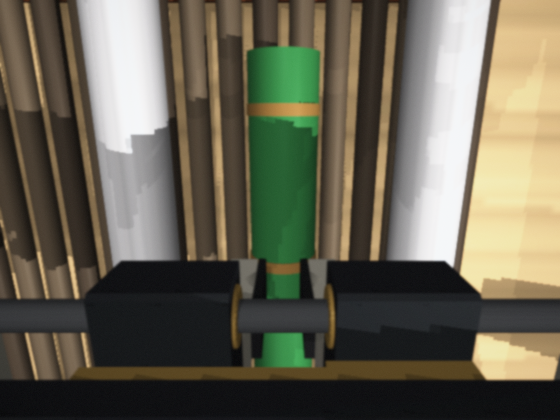

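```bash
python3 -c "
from h import *
c=viewer.capture('wrist');M=np.linalg.inv(c['mount'])
for p in [(0,0,0),(.008,0,0),(0,0,-.0188),(.008,0,-.0188),(.008,-.0095,0),(.008,-.0095,-.0188),(.008,-.0095,-.04)]:
    q=c['K']@(M@[*p,1])[:3]; print(p,q[:2]/q[2])
s=cap('side'); S=get_state()
for z in (0,.0188,.04,.06): print(pj(s,S['tcp_pos']+[0,0,z]), (pj(s,S['tcp_pos']+[0,0,z])-[150,90])*5)
"
```

```text
(0, 0, 0) [282.43180788 259.76445396]
(0.008, 0, 0) [297.59776626 259.75531281]
(0, 0, -0.0188) [282.39702615 275.18275507]
(0.008, 0, -0.0188) [299.11619064 275.17303506]
(0.008, -0.0095, 0) [297.7911016  242.82495559]
(0.008, -0.0095, -0.0188) [299.35291371 256.71860244]
(0.008, -0.0095, -0.04) [301.55551813 276.31264171]
[214.16150291 184.00125467] [320.80751455 470.00627333]
[213.73058008 178.76702542] [318.65290039 443.83512709]
[213.23587489 172.75806007] [316.17937444 413.79030033]
[212.76041633 166.98287508] [313.80208167 384.91437541]
```

Request:
apply_moves --plan '[[255, [0, 0, 0], 0], [255, [0, 0, 0], 0]]'

```text
time_s: 7.1
tcp_pos: [0.4923, 0.295, 0.0188]
eef_rot: [-179.7, 0.1, -89.0]
contact_force: [-6.8, -5.8, 35.2]
gripper_width: 0.0002
```

```bash
python3 -c "
from h import *
c=cap('top'); crop(c,130,170,230,270,6,'t3.png')
c=cap('side'); crop(c,170,140,270,220,8,'s3.png')
"
```

View pics/s3.png

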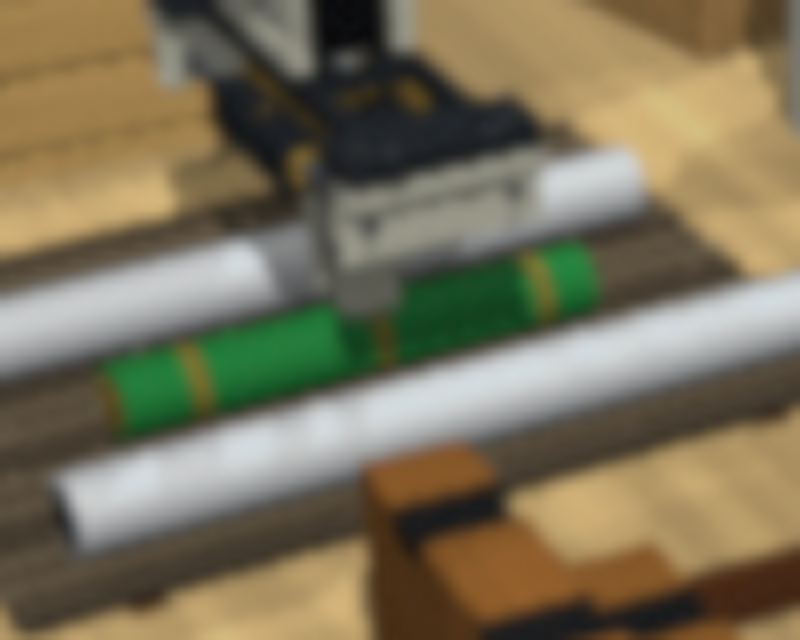

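View pics/t3.png

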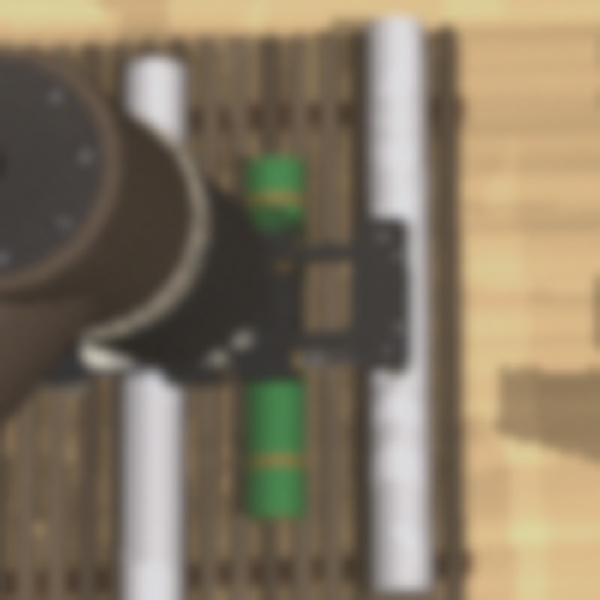

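Request:
apply_moves --plan '[[255, [0, 0, -0.6], 0], [110, [0, 0, -0.4], 0], [110, [0, 0, 0], 0], [110, [0, 0, 0], 0], [110, [0, 0, 0], 0]]'

```text
time_s: 7.82
tcp_pos: [0.4896, 0.2932, 0.0633]
eef_rot: [179.9, -0.1, -89.1]
contact_force: [-0.5, -0.1, 0.4]
gripper_width: 0.0349
```

```bash
python3 go.py .49 .294 .014 -89.1; python3 -c "
from h import *
c=cap('wrist'); cv2.imwrite('pics/w5.png',c['frame'])
c=cap('side'); crop(c,170,120,270,210,8,'s4.png')
S=get_state()
for z in (0,.0188,.04,.06): print((pj(c,S['tcp_pos']+[0,0,z])-[170,120])*8)
"
```

```text
turn units 0.00; shift after turn (units) [-0.016 -0.008  0.986] pos [0.4896 0.2932 0.0633] rot [ 1.7993e+02 -7.0000e-02 -8.9100e+01] j [ 51.  18. -23.  -0. -49.  40.] t 7.825 w 0.0349
[342.24295294 410.6272077 ]
[338.62372151 366.9479875 ]
[334.46713531 316.78362313]
[330.47058898 268.5507233 ]
```

View pics/s4.png

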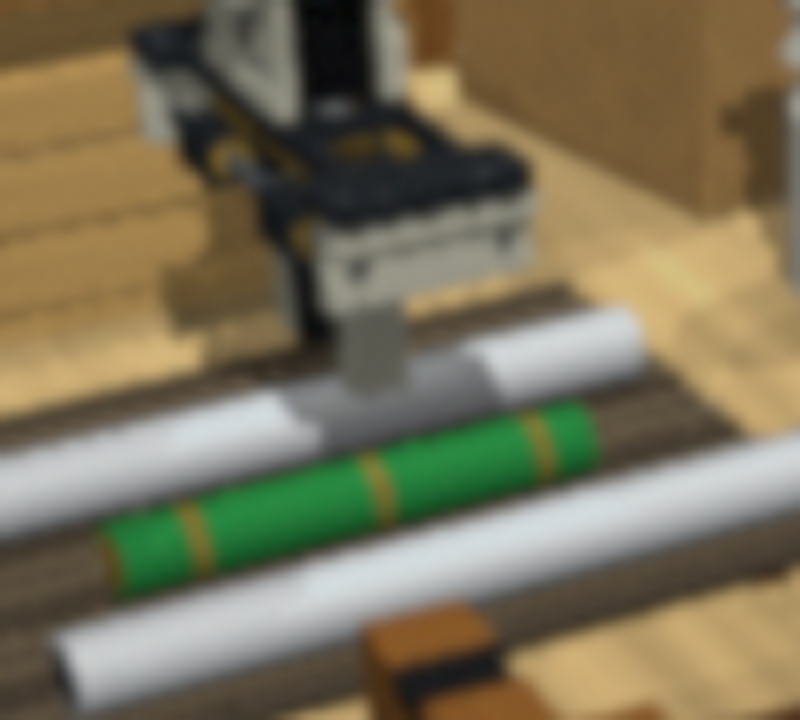

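View pics/w5.png

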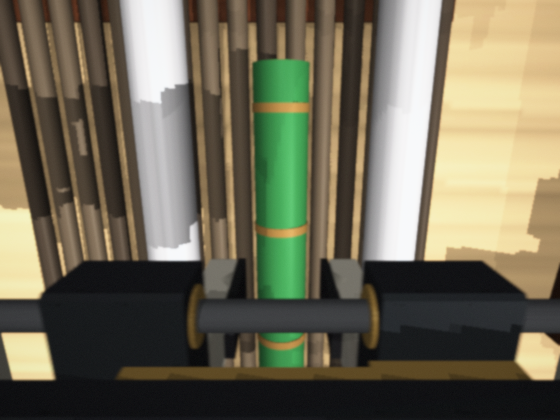

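Request:
apply_moves --plan '[[110, [0, 0, 0], 0], [105, [0, 0, 0], 0], [105, [0, 0, 0.4], 0], [105, [0, 0, 0.4], 0], [105, [0, 0, 0.3], 0], [105, [0, 0, 0.15], 0], [105, [0, 0, 0], 0], [105, [0, 0, 0], 0]]'

```text
time_s: 8.93
tcp_pos: [0.4905, 0.294, 0.0023]
eef_rot: [-180.0, 0.0, -89.1]
contact_force: [0.7, -0.5, -0.2]
gripper_width: 0.0514
```

Request:
apply_moves --plan '[[105, [0, 0, 0.1], 0], [105, [0, 0, 0.1], 0], [105, [0, 0, 0], 0], [105, [0, 0, 0], 0]]'

```text
time_s: 9.43
tcp_pos: [0.4901, 0.2937, -0.0083]
eef_rot: [180.0, -0.0, -89.1]
contact_force: [0.6, -0.5, -0.1]
gripper_width: 0.0514
```

Request:
apply_moves --plan '[[255, [0, 0, 0], 0], [255, [0, 0, 0], 0], [255, [0, 0, 0], 0], [255, [0, 0, 0], 0], [255, [0, 0, 0], 0], [255, [0, 0, 0], 0]]'

```text
time_s: 10.18
tcp_pos: [0.4904, 0.2942, -0.008]
eef_rot: [-180.0, 0.0, -89.1]
contact_force: [-0.4, 3.3, 1.0]
gripper_width: 0.0312
```

Request:
apply_moves --plan '[[255, [0, 0, -0.3], 0], [255, [0, 0, -0.7], 0], [255, [0, 0, -0.9], 0], [255, [0, 0, -0.9], 0], [255, [0, 0, 0], 0]]'

```text
time_s: 10.8
tcp_pos: [0.4916, 0.2947, 0.1364]
eef_rot: [-179.7, 0.3, -89.1]
contact_force: [-0.8, 0.6, -1.7]
gripper_width: 0.031
```

```bash
python3 go.py .557 .0365 .13 -92.3
```

```text
turn units 0.54; shift after turn (units) [ 5.107 -1.514  0.129] pos [0.4916 0.2947 0.1364] rot [-179.71    0.25  -89.07] j [ 51.  14. -18.   0. -58.  40.] t 10.8 w 0.031
```

Grip holds (-1.7 N load, width 31 mm). Moving to above the rack.

Request:
apply_moves --plan '[[255, [0, 0, 0], 0.54], [255, [0.4, -0.1, 0], 0], [255, [0.8, -0.24, 0], 0], [255, [0.8, -0.24, 0], 0], [255, [0.8, -0.24, 0], 0], [255, [0.8, -0.24, 0], 0], [255, [0.8, -0.24, 0], 0], [255, [0.5, -0.15, 0], 0], [255, [0.2, -0.06, 0], 0], [255, [0, 0, 0], 0], [255, [0, 0, 0], 0], [255, [0, 0, 0], 0]]'

```text
time_s: 12.3
tcp_pos: [0.555, 0.0366, 0.1317]
eef_rot: [180.0, 0.0, -92.3]
contact_force: [0.8, -0.0, -1.2]
gripper_width: 0.031
```

```bash
python3 go.py .557 .0365 .13 -92.3;python3 -c "
from h import *
c=cap('wrist'); cv2.imwrite('pics/w6.png',c['frame'])
c=cap('side'); crop(c,190,110,370,270,4,'s6.png')
c=cap('top'); crop(c,190,130,330,270,5,'t6.png')
"
```

```text
turn units 0.01; shift after turn (units) [-0.    -0.041  0.035] pos [0.555  0.0366 0.1317] rot [179.99   0.   -92.26] j [ 24.  13. -20.  -0. -57.  64.] t 12.3 w 0.031
```

View pics/w6.png

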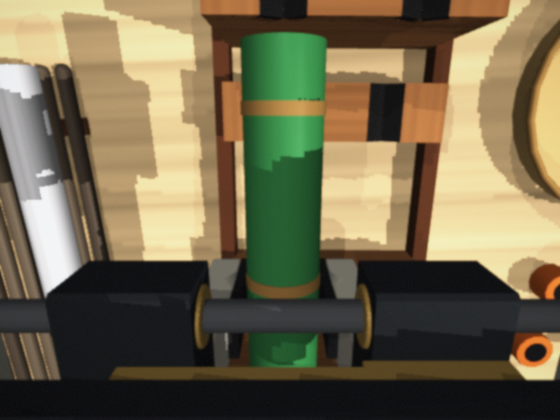

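View pics/s6.png

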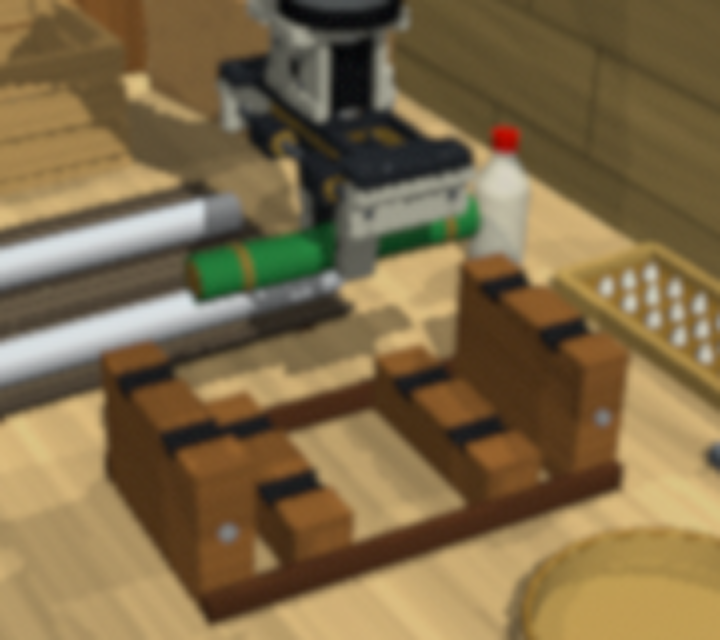

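View pics/t6.png

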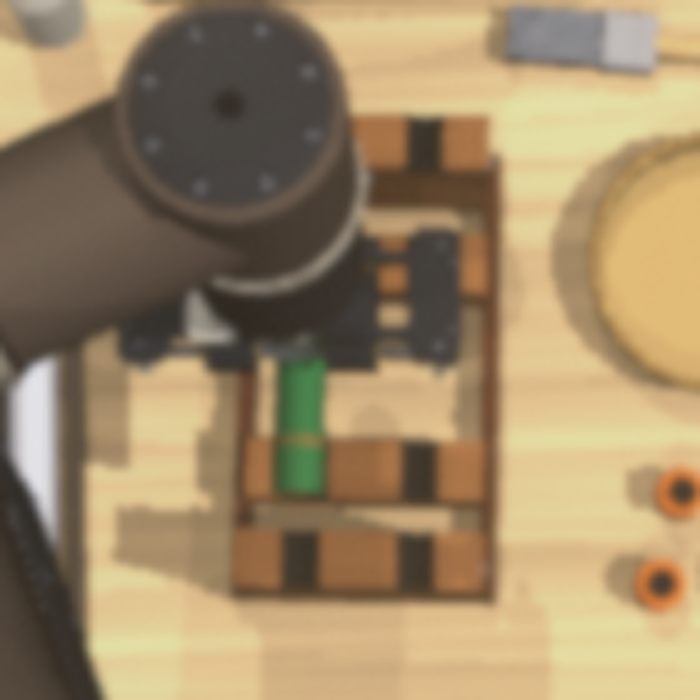

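```bash
python3 -c "
from h import *
c=cap('wrist')
a=np.radians(-2.3);R=np.array([[np.cos(a),-np.sin(a)],[np.sin(a),np.cos(a)]])
for X in [(.07,-.036,.042),(.118,-.036,.102),(.118,.036,.102),(.09,-.078,.045),(.05,-.078,.045),(.118,-.078,.105),(.118,.078,.105)]:
    print(X,pj(c,[*(R@X[:2]+[.5555,.0005]),X[2]]))
for z in(.09,.1,.11,.12,.13,.14,.15,.16):print(z,pj(c,[.555+.1,.0366-.004,z])[1],pj(c,[.555,.0366+.016,z]),pj(c,[.655,.0326+.016,z]))
"
```

```text
(0.07, -0.036, 0.042) [384.2024199  115.62689291]
(0.118, -0.036, 0.102) [422.24614771  20.74204353]
(0.118, 0.036, 0.102) [282.15888749  20.8013996 ]
(0.09, -0.078, 0.045) [449.04162859  85.35475337]
(0.05, -0.078, 0.045) [441.97144944 144.712717  ]
(0.118, -0.078, 0.105) [507.40248147  19.33960822]
(0.118, 0.078, 0.105) [199.19065877  19.4706874 ]
0.09 65.05093683647071 [257.14488129 235.06892062] [253.59905297  66.29243547]
0.1 62.89591324381102 [256.05078488 240.43748805] [252.17645763  64.19995643]
0.11 60.5198660929742 [254.85917535 246.28453773] [250.6081034   61.89308231]
0.12 57.88695449548189 [253.55640815 252.67702151] [248.87037903  59.33708361]
0.13 54.953145545731196 [252.12616853 259.69499338] [246.93428252  56.48930161]
0.14 51.66373195132947 [250.54878481 267.43497935] [244.76378952  53.29674854]
0.15 47.94988877076182 [248.80031812 276.01444384] [242.31359099  49.69277982]
0.16 43.72380539188892 [246.85133903 285.57779267] [239.52589589  45.5923913 ]
```

Request:
apply_moves --plan '[[255, [0, -0.05, 0.4], 0], [255, [0, 0, 0.4], 0], [255, [0, 0, 0.4], 0], [255, [0, 0, 0.4], 0], [255, [0, 0, 0.3], 0], [255, [0, 0, 0.15], 0], [255, [0, 0, 0], 0], [255, [0, 0, 0], 0]]'

```text
time_s: 13.5
tcp_pos: [0.5582, 0.0359, 0.0299]
eef_rot: [-179.9, 0.0, -92.3]
contact_force: [-0.4, 0.2, -0.8]
gripper_width: 0.0312
```

Request:
apply_moves --plan '[[255, [0, 0, 0.06], 0], [255, [0, 0, 0.06], 0], [255, [0, 0, 0], 0], [255, [0, 0, 0], 0]]'

```text
time_s: 14.0
tcp_pos: [0.5576, 0.0357, 0.0233]
eef_rot: [180.0, -0.0, -92.3]
contact_force: [0.3, 1.2, -1.2]
gripper_width: 0.0313
```

Request:
apply_moves --plan '[[255, [0, 0, 0.04], 0], [255, [0, 0, 0.04], 0], [255, [0, 0, 0], 0], [255, [0, 0, 0], 0]]'

```text
time_s: 14.5
tcp_pos: [0.5581, 0.0362, 0.022]
eef_rot: [-179.9, 0.0, -92.2]
contact_force: [-10.0, 2.7, 25.3]
gripper_width: 0.0314
```

Request:
apply_moves --plan '[[255, [0, 0, -0.05], 0], [110, [0, 0, 0], 0], [110, [0, 0, 0], 0], [110, [0, 0, 0], 0], [110, [0, 0, -0.5], 0], [110, [0, 0, -1], 0], [110, [0, 0, -1], 0], [110, [0, 0, -1], 0], [110, [0, 0, 0], 0]]'

```text
time_s: 15.62
tcp_pos: [0.5602, 0.0362, 0.2012]
eef_rot: [-179.6, 0.1, -92.3]
contact_force: [0.3, -0.3, -0.3]
gripper_width: 0.0499
```

```bash
python3 go.py .5 .0365 .19 -92.3;python3 -c "
from h import *
c=cap('side'); crop(c,190,150,370,270,4,'s7.png')
"
```

```text
turn units -0.00; shift after turn (units) [0.043 1.203 0.224] pos [0.5602 0.0362 0.2012] rot [-1.7956e+02  1.4000e-01 -9.2310e+01] j [ 24.  10. -14.   0. -65.  64.] t 15.625 w 0.0499
```

View pics/s7.png

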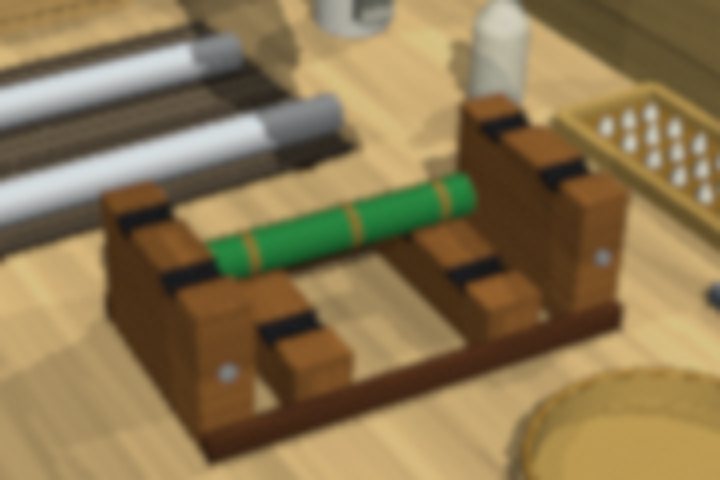

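```bash
python3 go.py .42 -.32 .2 180
```

```text
turn units 14.61; shift after turn (units) [ 2.773 -7.122 -0.028] pos [0.5587 0.0361 0.1986] rot [-1.7979e+02  1.0000e-01 -9.2330e+01] j [ 24.  10. -15.   0. -65.  64.] t 15.675 w 0.0499
```

Request:
apply_moves --plan '[[110, [0.5, 0.2, 0], 0], [110, [0.9, 0.3, 0], 0], [110, [0.9, 0.3, 0], 0], [110, [0.9, 0.3, 0], 0], [110, [0.9, 0.3, 0], 0], [110, [0.9, 0.3, 0], 0], [110, [0.9, 0.3, 0], 0], [110, [0.9, 0.3, 0], 0], [110, [0.43, 0.19, 0], 1], [110, [0, 0, 0], 1], [110, [0, 0, 0], 1], [110, [0, 0, 0], 1]]'

```text
time_s: 17.18
tcp_pos: [0.4168, -0.3207, 0.1952]
eef_rot: [179.8, -0.0, -116.6]
contact_force: [-1.3, 0.4, -0.3]
gripper_width: 0.0499
```

Request:
apply_moves --plan '[[110, [0, 0, 0], 1], [110, [0, 0, 0], 1], [110, [0, 0, 0], 1], [110, [0, 0, 0], 1], [110, [0, 0, 0], 1], [110, [0, 0, 0], 1], [110, [0, 0, 0], 1], [110, [0, 0, 0], 1], [110, [0, 0, 0], 1], [110, [0, 0, 0], 1], [110, [0, 0, 0], 0.6], [110, [0, 0, 0], 0]]'

```text
time_s: 18.68
tcp_pos: [0.4172, -0.3205, 0.1955]
eef_rot: [180.0, -0.1, -179.9]
contact_force: [-0.2, -0.6, -0.5]
gripper_width: 0.0501
```

Request:
apply_moves --plan '[[110, [0, 0, 0], 0], [110, [0, 0, 0], 0]]'

```text
time_s: 18.92
tcp_pos: [0.4182, -0.3205, 0.1965]
eef_rot: [180.0, -0.0, -179.9]
contact_force: [0.1, 0.3, -0.9]
gripper_width: 0.0497
```

```bash
python3 go.py .42 -.32 .2 180;python3 -c "
from h import *
c=cap('wrist'); cv2.imwrite('pics/w8.png',c['frame'])
"
```

```text
turn units 0.02; shift after turn (units) [-0.035  0.009 -0.071] pos [ 0.4182 -0.3205  0.1965] rot [ 1.7999e+02 -3.0000e-02 -1.7990e+02] j [-16.   7. -18.  -0. -65.  16.] t 18.925 w 0.0497
```

View pics/w8.png

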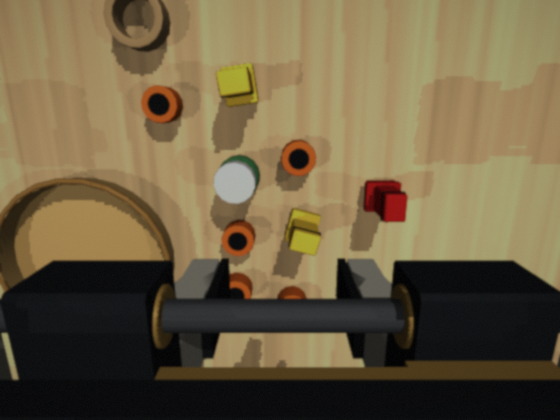

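```bash
python3 -c "
from h import *
c=cap('wrist'); crop(c,200,50,400,270,3,'w8c.png')
"
```

```text
(no output)
```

View pics/w8c.png

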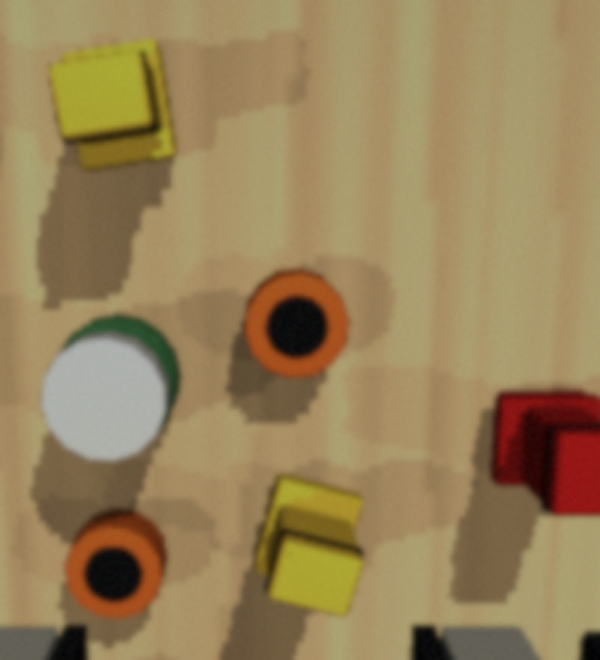

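```bash
python3 -c "
from h import *
c=cap('wrist')
F=lambda u,v:((u+.5)/3-.5+200,(v+.5)/3-.5+50)
for n,P in (('B',[(281,533),(363,553),(347,614),(266,592)]),('A',[(52,68),(144,50),(156,126),(65,139)])):
    q=np.array([bp(c,F(*p),.06) for p in P]); print(n,q.mean(0)); 
    e=np.roll(q,-1,0)-q; print(np.round(np.linalg.norm(e,axis=1),4),np.round(np.degrees(np.arctan2(e[:,1],e[:,0])),1))
for n,p in (('f4',(297,326)),('f2',(113,573))): print(n,bp(c,F(*p),.024))
print('jar',bp(c,F(105,397),.05))
"
```

```text
B [ 0.39907149 -0.28093313]
[0.0257 0.0203 0.026  0.0195] [ 165.7   77.7  -16.1 -103.1]
A [ 0.45813544 -0.41761931]
[0.0252 0.0194 0.0251 0.0183] [-169.7   98.2    7.7  -81.6]
f4 [ 0.40373639 -0.35130913]
f2 [ 0.46503642 -0.26787888]
jar [ 0.46217446 -0.33338078]
```

Request:
apply_moves --plan '[[110, [0, 0, 0], -1], [110, [0, 0, 0], -1], [110, [0, 0, 0], -1], [110, [0, 0, 0], -1], [110, [0, 0, 0], -1], [110, [0, 0, 0], -1], [110, [0, 0, 0], -1], [110, [0, 0, 0], -1], [110, [0, 0, 0], -1], [110, [0, 0, 0], -1], [110, [0, 0, 0], -1], [110, [0, 0, 0], -1]]'

```text
time_s: 20.58
tcp_pos: [0.4185, -0.3204, 0.1968]
eef_rot: [-180.0, 0.0, -107.7]
contact_force: [0.7, -0.4, -0.4]
gripper_width: 0.0499
```

Request:
apply_moves --plan '[[150, [0, 0, 0], -0.5], [150, [0, 0, 0], 0]]'

```text
time_s: 20.82
tcp_pos: [0.4185, -0.3204, 0.1968]
eef_rot: [-180.0, 0.0, -104.9]
contact_force: [-0.9, 0.4, -0.5]
gripper_width: 0.038
```

```bash
python3 go.py .3975 -.280 .1 -105
```

```text
turn units 0.01; shift after turn (units) [-0.671  0.616  1.935] pos [ 0.4185 -0.3204  0.1968] rot [-180.      0.   -104.94] j [-16.   7. -18.  -0. -65.  91.] t 20.825 w 0.038
```

Request:
apply_moves --plan '[[150, [-0.67, 0.62, 0.2], 0], [150, [0, 0, 0.8], 0], [150, [0, 0, 0.9], 0], [150, [0, 0, 0], 0], [150, [0, 0, 0], 0], [150, [0, 0, 0], 0]]'

```text
time_s: 21.58
tcp_pos: [0.3985, -0.2806, 0.1036]
eef_rot: [-179.8, -0.0, -104.9]
contact_force: [-0.5, 0.0, 0.0]
gripper_width: 0.0362
```

```bash
python3 go.py .3975 -.280 .0085 -105;python3 -c "
from h import *
c=cap('wrist'); cv2.imwrite('pics/w9.png',c['frame'])
"
```

```text
turn units 0.01; shift after turn (units) [-0.006  0.023  1.901] pos [ 0.3985 -0.2806  0.1036] rot [-1.7983e+02 -1.0000e-02 -1.0494e+02] j [-12.   8. -31.   0. -51.  87.] t 21.575 w 0.0362
```

View pics/w9.png

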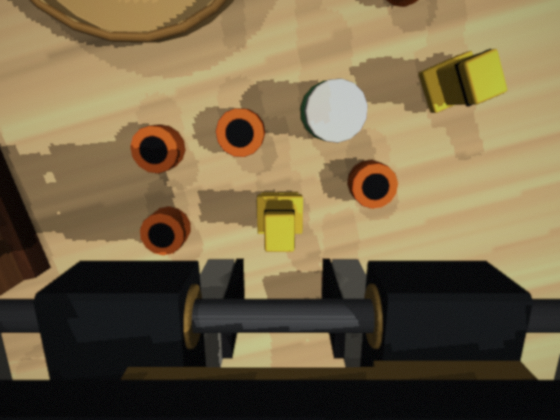

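```bash
python3 -c "
from h import *
c=cap('wrist'); print(bp(c,(280,231),.06)); crop(c,230,170,330,270,6,'w9c.png')
"
```

```text
[ 0.40035645 -0.27923944]
```

View pics/w9c.png

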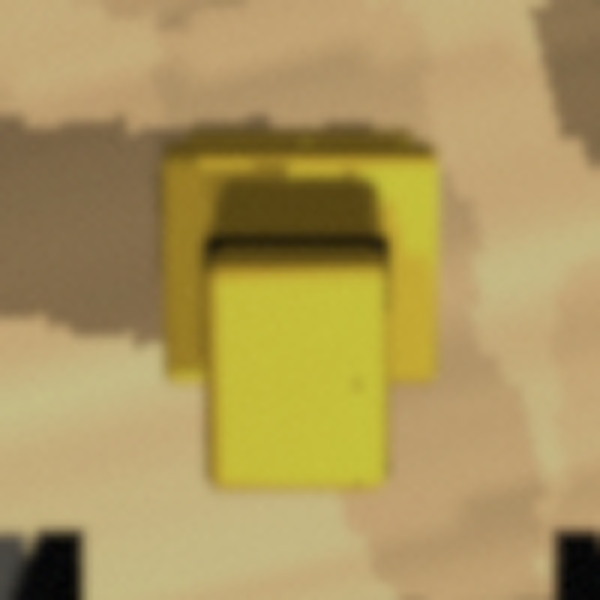

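Request:
apply_moves --plan '[[150, [0, 0, 0.5], 0], [150, [0, 0, 0.5], 0], [150, [0, 0, 0.5], 0], [150, [0, 0, 0.4], 0], [150, [0, 0, 0], 0], [150, [0, 0, 0], 0]]'

```text
time_s: 22.42
tcp_pos: [0.398, -0.2804, 0.0078]
eef_rot: [-179.9, -0.0, -104.9]
contact_force: [-0.6, -0.1, -0.3]
gripper_width: 0.0361
```

Request:
apply_moves --plan '[[255, [0, 0, 0], 0], [255, [0, 0, 0], 0], [255, [0, 0, 0], 0], [255, [0, 0, 0], 0]]' --squeeze 25

```text
time_s: 22.92
tcp_pos: [0.3977, -0.2802, 0.0075]
eef_rot: [-179.9, -0.0, -104.9]
contact_force: [-0.7, 2.2, 7.1]
gripper_width: 0.0201
```

Request:
apply_moves --plan '[[255, [0, 0, -0.3], 0], [255, [0, 0, -0.8], 0], [255, [0, 0, -1], 0], [255, [0, 0, -0.9], 0], [255, [0, 0, 0], -1], [255, [0, 0, 0], -1], [255, [0, 0, 0], -0.11], [255, [0, 0, 0], 0]]'

```text
time_s: 23.92
tcp_pos: [0.397, -0.28, 0.1565]
eef_rot: [180.0, 0.0, -92.4]
contact_force: [0.1, -0.1, -1.7]
gripper_width: 0.0196
```

```bash
python3 go.py .4866 .0028 .16 -92.3
```

```text
turn units -0.01; shift after turn (units) [-5.724 -1.563 -0.069] pos [ 0.397  -0.28    0.1565] rot [ 1.7997e+02  1.0000e-02 -9.2390e+01] j [-12.   5. -26.  -0. -59. 100.] t 23.925 w 0.0196
```

Request:
apply_moves --plan '[[255, [-0.4, -0.1, 0], 0], [255, [-0.8, -0.22, 0], 0], [255, [-0.8, -0.22, 0], 0], [255, [-0.8, -0.22, 0], 0], [255, [-0.8, -0.22, 0], 0], [255, [-0.8, -0.22, 0], 0], [255, [-0.8, -0.22, 0], 0], [255, [-0.5, -0.14, 0], 0], [255, [0, 0, 0], 0], [255, [0, 0, 0], 0], [255, [0, 0, 0], 0]]'

```text
time_s: 25.3
tcp_pos: [0.4861, 0.0009, 0.1567]
eef_rot: [180.0, -0.0, -92.3]
contact_force: [-0.0, 0.2, -0.4]
gripper_width: 0.02
```

```bash
python3 go.py .4866 .0028 .16 -92.3;python3 -c "
from h import *
c=cap('wrist'); cv2.imwrite('pics/w10.png',c['frame'])
c=cap('side'); crop(c,190,110,370,270,4,'s10.png')
"
```

```text
turn units -0.01; shift after turn (units) [-0.039 -0.008 -0.066] pos [0.4861 0.0009 0.1567] rot [ 1.7999e+02 -1.0000e-02 -9.2350e+01] j [ 23.   5. -26.   0. -59.  64.] t 25.3 w 0.02
```

View pics/w10.png

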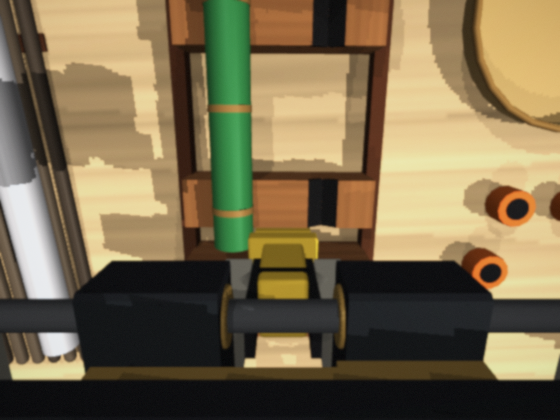

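View pics/s10.png

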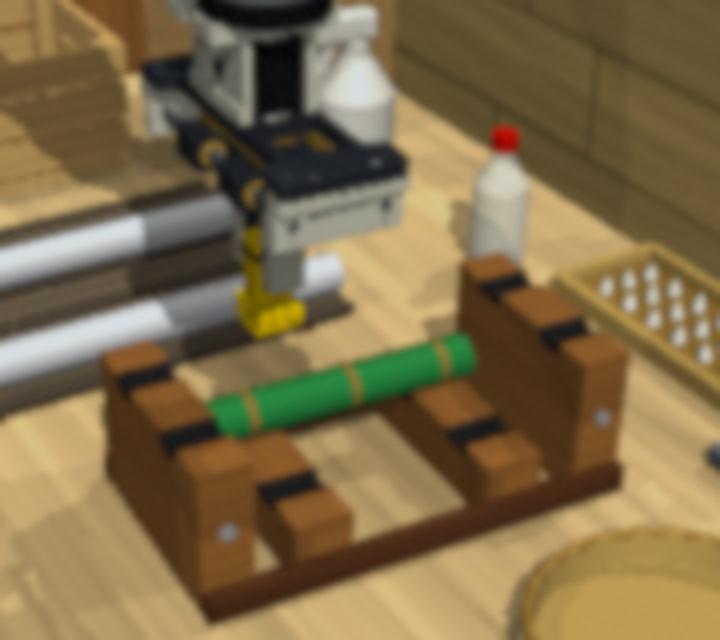

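```bash
python3 -c "
from h import *
c=cap('wrist'); crop(c,150,0,410,270,3,'w10c.png')
"
```

```text
(no output)
```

View pics/w10c.png

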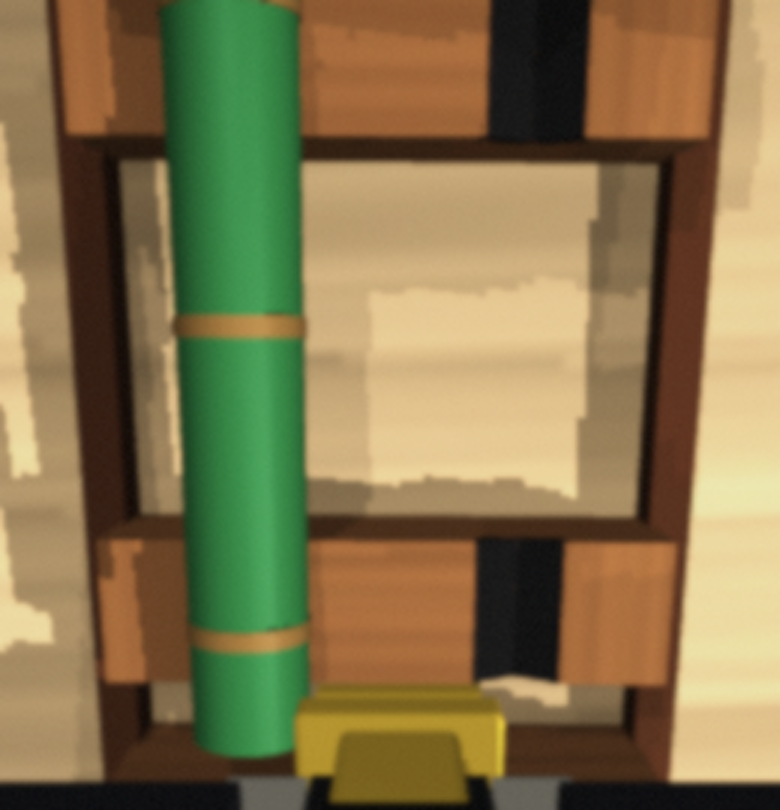

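```bash
python3 -c "
from h import *
from scipy.optimize import least_squares
c=cap('wrist')
F=lambda u,v:np.array(((u+.5)/3-.5+150,(v+.5)/3-.5))
O=[(-.05,.078,.045,97,540),(-.05,-.078,.045,676,541),(-.09,-.078,.045,670,683),(-.09,.078,.045,104,683),(.05,.078,.045,66,136),(.05,-.078,.045,712,136),(-.05,-.024,.045,477,540),(-.05,-.048,.045,566,540),(-.09,-.024,.045,474,681),(-.09,-.048,.045,558,681),(.05,-.024,.045,489,138),(.05,-.048,.045,585,138)]
def f(p):
    a=p[2];R=np.array([[np.cos(a),-np.sin(a)],[np.sin(a),np.cos(a)]])
    return np.concatenate([pj(c,[*(R@np.array(o[:2])+p[:2]),o[2]+p[3]])-F(*o[3:]) for o in O])
s=least_squares(f,[.556,0,-.04,0]);print(s.x,np.degrees(s.x[2]));print(s.fun.reshape(-1,2).round(1).tolist())
print(bp(c,F(300.5,560),.045))
p=s.x;a=p[2];R=np.array([[np.cos(a),-np.sin(a)],[np.sin(a),np.cos(a)]]);print(R@[-.07,0]+p[:2],R@[-.136,0]+p[:2],R@[.136,0]+p[:2])
"
```

```text
[ 0.5578461   0.00085477 -0.04537899 -0.00142062] -2.600024594464432
[[0.2, -0.1], [0.6, 0.3], [-1.0, 0.2], [1.3, -0.5], [0.5, -0.7], [-1.2, 0.2], [-0.0, 0.4], [0.1, 0.5], [-0.1, 0.6], [0.5, 0.7], [-0.8, -0.8], [0.1, -0.7]]
[0.50394612 0.02674537]
[0.48791816 0.00403021] [0.4219861 0.0070242] [ 0.69370609 -0.00531465]
```

Request:
apply_moves --plan '[[255, [-0.044, -0.038, 0], 0.04], [255, [0, 0, 0.4], 0], [255, [0, 0, 0.5], 0], [255, [0, 0, 0.5], 0], [255, [0, 0, 0.3], 0], [255, [0, 0, 0.2], 0], [255, [0, 0, 0], 0], [255, [0, 0, 0], 0]]'

```text
time_s: 26.5
tcp_pos: [0.489, 0.0039, 0.0624]
eef_rot: [-179.9, 0.0, -92.5]
contact_force: [-1.1, 1.1, 0.0]
gripper_width: 0.0198
```

```bash
python3 go.py .488 .0032 .053 -92.6;python3 -c "
from h import *
c=cap('side'); crop(c,200,150,300,250,6,'s11.png')
c=cap('wrist'); cv2.imwrite('pics/w11.png',c['frame'])
"
```

```text
turn units 0.02; shift after turn (units) [0.015 0.019 0.187] pos [0.489  0.0039 0.0624] rot [-1.7995e+02  1.0000e-02 -9.2510e+01] j [ 24.  11. -33.   0. -45.  64.] t 26.5 w 0.0198
```

View pics/s11.png

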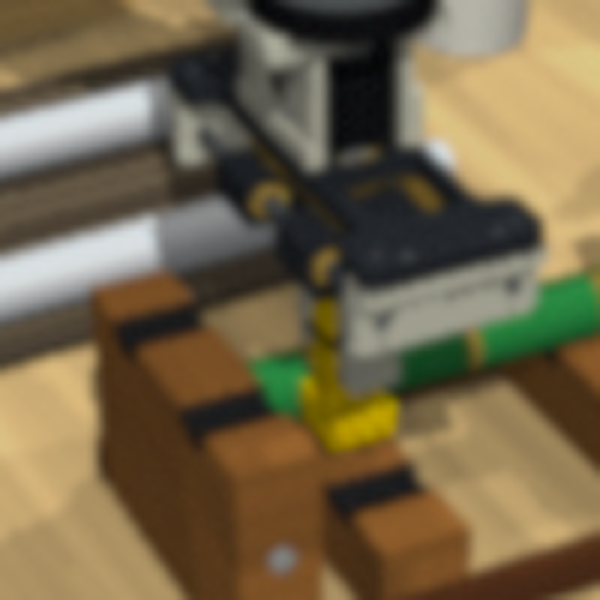

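View pics/w11.png

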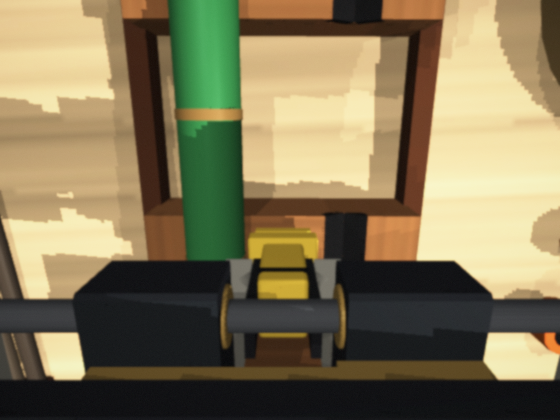

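Request:
apply_moves --plan '[[255, [0.015, 0.01, 0.08], 0], [255, [0, 0, 0.07], 0], [255, [0, 0, 0], 0], [255, [0, 0, 0], 0]]'

```text
time_s: 27.1
tcp_pos: [0.4879, 0.003, 0.0542]
eef_rot: [180.0, -0.0, -92.5]
contact_force: [-0.2, 0.2, -0.8]
gripper_width: 0.0198
```

Request:
apply_moves --plan '[[255, [0, 0, 0.03], 0], [255, [0, 0, 0.02], 0], [255, [0, 0, 0], 0], [255, [0, 0, 0], 0]]'

```text
time_s: 27.6
tcp_pos: [0.488, 0.003, 0.0525]
eef_rot: [-180.0, 0.0, -92.5]
contact_force: [-2.2, -0.7, 7.7]
gripper_width: 0.0201
```

Request:
apply_moves --plan '[[165, [0, 0, 0], 0], [165, [0, 0, 0], 0], [165, [0, 0, 0], 0], [165, [0, 0, -0.4], 0], [165, [0, 0, -0.8], 0], [165, [0, 0, -1], 0], [165, [0, 0, -0.8], 0], [165, [0, 0, 0], 0], [165, [0, 0, 0], 0]]'

```text
time_s: 28.72
tcp_pos: [0.4874, 0.003, 0.2012]
eef_rot: [180.0, 0.0, -92.5]
contact_force: [-0.1, 0.0, -0.4]
gripper_width: 0.0308
```

```bash
python3 go.py .488 .23 .2 -92.6;python3 -c "
from h import *
c=cap('side'); crop(c,200,150,360,270,5,'s12.png')
c=cap('wrist'); cv2.imwrite('pics/w12.png',c['frame'])
"
```

```text
turn units 0.01; shift after turn (units) [-4.536  0.195  0.024] pos [0.4874 0.003  0.2012] rot [ 1.7997e+02  1.0000e-02 -9.2520e+01] j [ 24.   3. -22.  -0. -65.  64.] t 28.725 w 0.0308
```

View pics/s12.png

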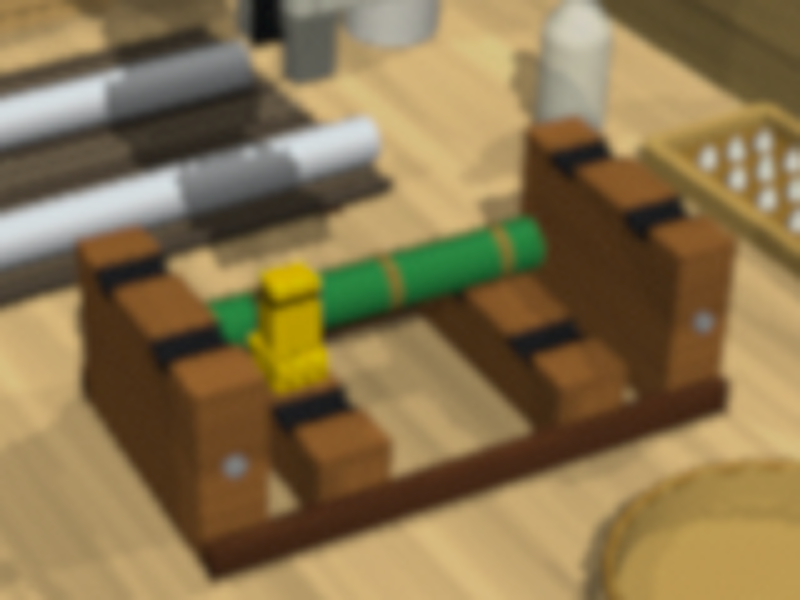

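View pics/w12.png

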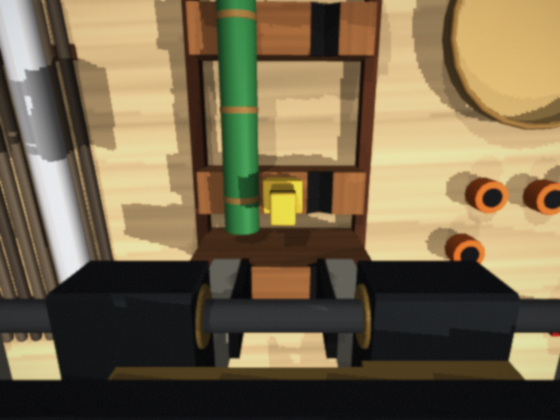

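```bash
python3 go.py .508 .226 .15 -89.1;python3 -c "
from h import *
c=cap('wrist');print(bp(c,(238.5,109),.0725),bp(c,(283,208),.105))"
```

```text
turn units -0.57; shift after turn (units) [-4.457 -0.487  1.011] pos [0.4871 0.0028 0.2005] rot [ 1.7988e+02 -4.0000e-02 -9.2520e+01] j [ 23.   3. -22.  -0. -65.  64.] t 28.825 w 0.0312
[0.56478483 0.03466077] [0.48972665 0.00229392]
```

Request:
apply_moves --plan '[[110, [0, 0, 0], -0.57], [110, [-0.7, -0.08, 0], 0], [110, [-0.8, -0.09, 0], 0], [110, [-0.8, -0.09, 0], 0], [110, [-0.8, -0.09, 0], 0], [110, [-0.8, -0.09, 0], 0], [110, [-0.56, -0.05, 0.5], 0], [110, [0, 0, 0.5], 0], [110, [0, 0, 0], 0], [110, [0, 0, 0], 0], [110, [0, 0, 0], 0]]'

```text
time_s: 30.25
tcp_pos: [0.5095, 0.2264, 0.1529]
eef_rot: [-179.9, 0.1, -89.1]
contact_force: [-0.4, -0.0, 0.5]
gripper_width: 0.05
```

```bash
python3 go.py .508 .226 -.008 -89.1;python3 -c "
from h import *
c=cap('wrist'); cv2.imwrite('pics/w13.png',c['frame'])
for x in (.55,.6,.65): print(pj(c,[x,.2255+.014*(x-.508),.03]))
"
```

```text
turn units -0.00; shift after turn (units) [0.008 0.03  3.218] pos [0.5095 0.2264 0.1529] rot [-1.7992e+02  6.0000e-02 -8.9110e+01] j [ 44.  12. -19.   0. -60.  47.] t 30.25 w 0.05
[283.81613845 154.97223005]
[283.9185545   90.36262398]
[284.03142554  19.15743646]
```

View pics/w13.png

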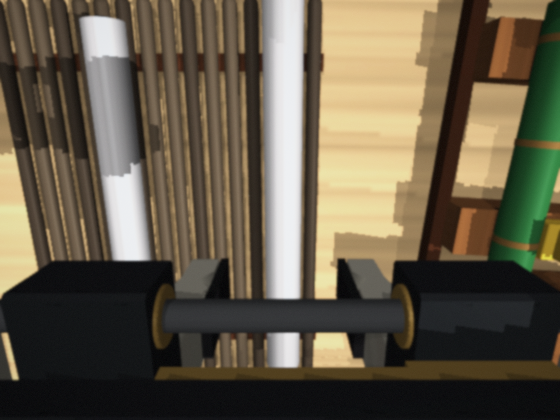

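Request:
apply_moves --plan '[[110, [0, 0, 0.5], 0], [110, [0, 0, 0.7], 0], [110, [0, 0, 0.7], 0], [110, [0, 0, 0.6], 0], [110, [0, 0, 0.4], 0], [110, [0, 0, 0.3], 0], [110, [0, 0, 0], 0], [110, [0, 0, 0], 0]]'

```text
time_s: 31.3
tcp_pos: [0.5095, 0.2268, -0.0073]
eef_rot: [-179.9, 0.0, -89.1]
contact_force: [-0.2, 0.2, 0.9]
gripper_width: 0.0498
```

Request:
apply_moves --plan '[[255, [0, 0, 0], 0], [255, [0, 0, 0], 0], [255, [0, 0, 0], 0], [255, [0, 0, 0], 0], [255, [0, 0, 0], 0]]' --squeeze 40

```text
time_s: 31.92
tcp_pos: [0.5091, 0.2267, -0.0077]
eef_rot: [-180.0, 0.0, -89.1]
contact_force: [-2.1, 0.7, 5.5]
gripper_width: 0.0312
```

Request:
apply_moves --plan '[[255, [0, 0, -0.3], 0], [255, [0, 0, -0.7], 0], [255, [0, 0, -0.9], 0], [255, [0, 0, -0.9], 0], [255, [0, 0, -0.5], 0.58], [255, [0, 0, 0], 0], [255, [0, 0, 0], 0]]'

```text
time_s: 32.8
tcp_pos: [0.508, 0.2259, 0.1558]
eef_rot: [179.9, -0.0, -92.5]
contact_force: [-0.4, 0.2, -2.6]
gripper_width: 0.031
```

```bash
python3 go.py .5562 -.0351 .155 -92.6
```

```text
turn units 0.01; shift after turn (units) [ 5.17  -1.201  0.016] pos [0.508  0.2259 0.1558] rot [ 1.7991e+02 -4.0000e-02 -9.2540e+01] j [ 44.  12. -18.  -0. -60.  43.] t 32.8 w 0.031
```

Request:
apply_moves --plan '[[255, [0.4, -0.1, 0], 0], [255, [0.8, -0.19, 0], 0], [255, [0.8, -0.19, 0], 0], [255, [0.8, -0.19, 0], 0], [255, [0.8, -0.19, 0], 0], [255, [0.8, -0.18, 0], 0], [255, [0.5, -0.11, 0], 0], [255, [0.25, -0.05, 0], 0], [255, [0, 0, 0], 0], [255, [0, 0, 0], 0], [255, [0, 0, 0], 0]]'

```text
time_s: 34.17
tcp_pos: [0.5572, -0.0329, 0.1567]
eef_rot: [180.0, 0.0, -92.5]
contact_force: [-0.4, 0.5, -3.0]
gripper_width: 0.0311
```

```bash
python3 go.py .5562 -.0351 .0825 -92.6; python3 -c "
from h import *
c=cap('wrist'); cv2.imwrite('pics/w14.png',c['frame'])
c=cap('side'); crop(c,190,110,370,270,4,'s14.png')"
```

```text
turn units 0.02; shift after turn (units) [0.046 0.017 1.484] pos [ 0.5572 -0.0329  0.1567] rot [179.99   0.   -92.51] j [ 17.  12. -18.  -0. -60.  71.] t 34.175 w 0.0311
```

View pics/w14.png

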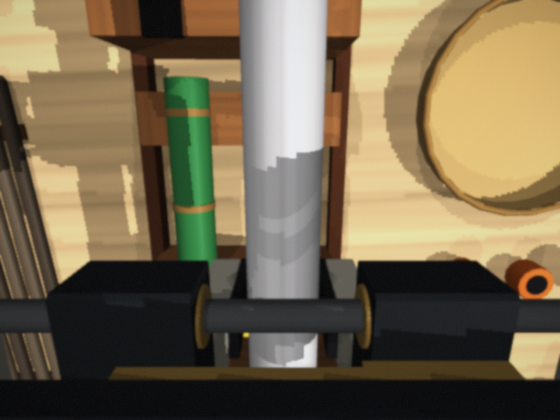

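View pics/s14.png

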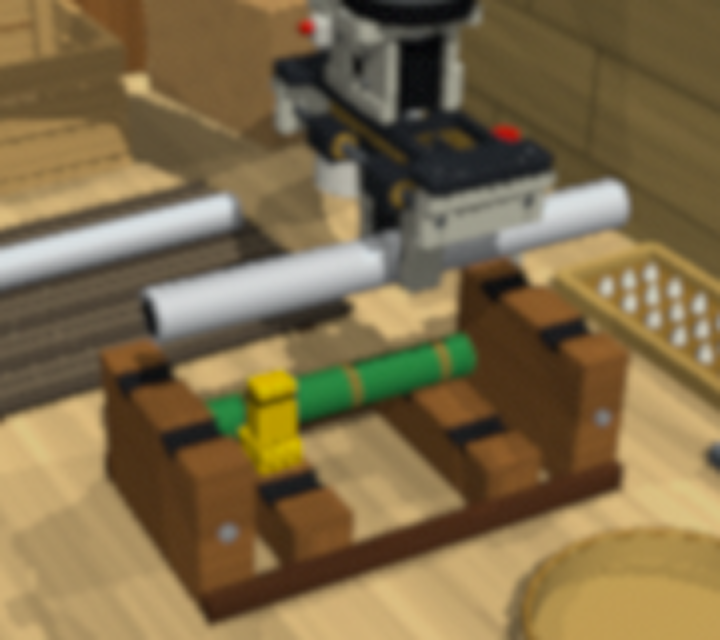

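Request:
apply_moves --plan '[[255, [0.046, 0.02, 0], 0.02], [255, [0, 0, 0.4], 0], [255, [0, 0, 0.4], 0], [255, [0, 0, 0.3], 0], [255, [0, 0, 0.2], 0], [255, [0, 0, 0.08], 0], [255, [0, 0, 0], 0], [255, [0, 0, 0], 0]]'

```text
time_s: 35.28
tcp_pos: [0.5566, -0.0357, 0.0883]
eef_rot: [-179.9, 0.0, -92.7]
contact_force: [0.1, -0.8, -2.2]
gripper_width: 0.0312
```

Request:
apply_moves --plan '[[255, [0, 0, 0.06], 0], [255, [0, 0, 0.04], 0], [255, [0, 0, 0], 0], [255, [0, 0, 0], 0]]'

```text
time_s: 35.78
tcp_pos: [0.5562, -0.0358, 0.083]
eef_rot: [-180.0, 0.0, -92.7]
contact_force: [-2.0, 1.4, 0.9]
gripper_width: 0.0311
```

Contact starting; release and lift.

Request:
apply_moves --plan '[[255, [0, 0, 0.02], 0], [255, [0, 0, 0], 0], [115, [0, 0, 0], 0], [115, [0, 0, 0], 0], [115, [0, 0, 0], 0], [115, [0, 0, -0.5], 0], [115, [0, 0, -0.8], 0], [115, [0, 0, -0.7], 0], [115, [0, 0, 0], 0], [115, [0, 0, 0], 0]]'

```text
time_s: 37.02
tcp_pos: [0.5558, -0.0358, 0.1813]
eef_rot: [180.0, 0.0, -92.7]
contact_force: [-0.3, 0.4, -0.7]
gripper_width: 0.0482
```

```bash
python3 go.py .489 .361 .18 -89.1; python3 -c "
from h import *
c=cap('wrist'); cv2.imwrite('pics/w15.png',c['frame'])
c=cap('side'); crop(c,190,130,370,270,4,'s15.png')"
```

```text
turn units -0.60; shift after turn (units) [-7.956  1.211  0.026] pos [ 0.5558 -0.0358  0.1813] rot [ 1.7997e+02  1.0000e-02 -9.2710e+01] j [ 16.  10. -16.  -0. -63.  71.] t 37.025 w 0.0482
```

View pics/w15.png

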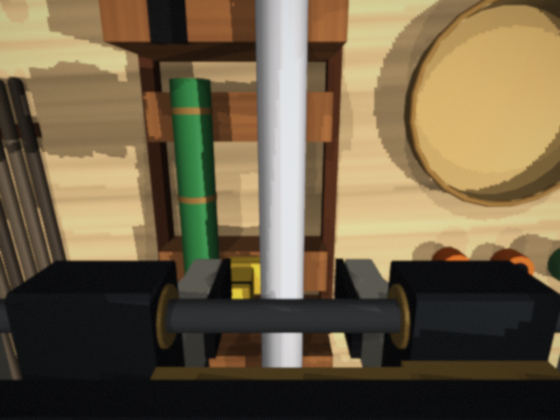

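View pics/s15.png

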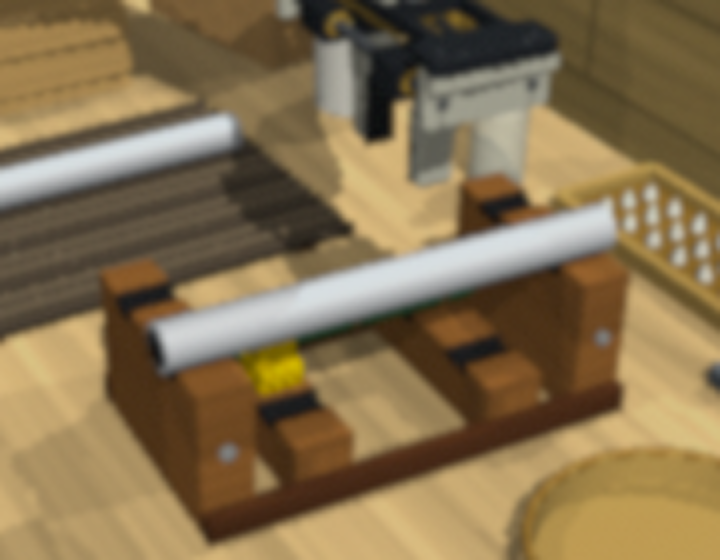

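Request:
apply_moves --plan '[[115, [0, 0, 0], -0.6], [115, [-0.6, 0.1, 0], 0], [115, [-0.9, 0.14, 0], 0], [115, [-0.9, 0.14, 0], 0], [115, [-0.9, 0.14, 0], 0], [115, [-0.9, 0.14, 0], 0], [115, [-0.9, 0.14, 0], 0], [115, [-0.9, 0.14, 0], 0], [115, [-0.9, 0.13, 0], 0], [115, [-0.7, 0.1, 0.5], 0], [115, [-0.36, 0.04, 0], 0], [115, [0, 0, 0], 0]]'

```text
time_s: 38.62
tcp_pos: [0.4892, 0.3618, 0.1561]
eef_rot: [180.0, -0.1, -89.0]
contact_force: [0.2, -0.1, -0.0]
gripper_width: 0.0485
```

Request:
apply_moves --plan '[[115, [0, 0, 0], 0], [115, [0, 0, 0], 0]]'

```text
time_s: 38.88
tcp_pos: [0.4897, 0.3603, 0.1573]
eef_rot: [-180.0, 0.0, -89.2]
contact_force: [-0.4, 0.2, 0.4]
gripper_width: 0.048
```

```bash
python3 go.py .489 .361 -.008 -89.1; python3 -c "
from h import *
c=cap('wrist'); cv2.imwrite('pics/w16.png',c['frame'])
for x in (.55,.6,.65): print(pj(c,[x,.361+.0155*(x-.489),.03]))"
```

```text
turn units -0.01; shift after turn (units) [-0.013  0.014  3.307] pos [0.4897 0.3603 0.1573] rot [-1.7998e+02  3.0000e-02 -8.9150e+01] j [ 55.  16. -12.   0. -62.  36.] t 38.875 w 0.048
[281.7084808  129.70014732]
[281.56774129  63.55090324]
[281.41250994  -9.40968496]
```

View pics/w16.png

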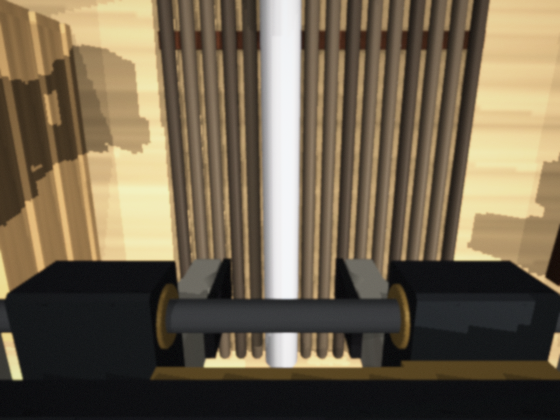

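Request:
apply_moves --plan '[[115, [0, 0, 0.5], 0], [115, [0, 0, 0.7], 0], [115, [0, 0, 0.7], 0], [115, [0, 0, 0.7], 0], [115, [0, 0, 0.4], 0], [115, [0, 0, 0.3], 0], [115, [0, 0, 0], 0], [115, [0, 0, 0], 0]]'

```text
time_s: 39.92
tcp_pos: [0.4899, 0.3616, -0.0073]
eef_rot: [-179.9, 0.1, -89.1]
contact_force: [0.6, -0.2, 0.0]
gripper_width: 0.0482
```

Request:
apply_moves --plan '[[255, [0, 0, 0], 0], [255, [0, 0, 0], 0], [255, [0, 0, 0], 0], [255, [0, 0, 0], 0], [255, [0, 0, 0], 0]]'

```text
time_s: 40.55
tcp_pos: [0.4899, 0.3623, -0.0074]
eef_rot: [-179.9, 0.1, -89.1]
contact_force: [-2.0, 3.3, 5.6]
gripper_width: 0.031
```

Request:
apply_moves --plan '[[255, [0, 0, -0.3], 0], [255, [0, 0, -0.7], 0], [255, [0, 0, -0.9], 0], [255, [0, 0, -0.9], 0], [255, [0, 0, -0.6], 0.58], [255, [0, 0, 0], 0], [255, [0, 0, 0], 0]]'

```text
time_s: 41.42
tcp_pos: [0.4884, 0.3601, 0.1605]
eef_rot: [179.9, -0.1, -92.6]
contact_force: [-0.1, -0.1, -4.6]
gripper_width: 0.0314
```

```bash
python3 go.py .559 .0369 .16 -92.6
```

```text
turn units 0.01; shift after turn (units) [ 6.393 -1.704  0.011] pos [0.4884 0.3601 0.1605] rot [ 1.7989e+02 -9.0000e-02 -9.2560e+01] j [ 55.  16. -12.  -0. -63.  33.] t 41.425 w 0.0314
```

Request:
apply_moves --plan '[[255, [0.4, -0.1, 0], 0], [255, [0.8, -0.21, 0], 0], [255, [0.8, -0.21, 0], 0], [255, [0.8, -0.21, 0], 0], [255, [0.8, -0.22, 0], 0], [255, [0.8, -0.22, 0], 0], [255, [0.8, -0.21, 0], 0], [255, [0.7, -0.19, 0], 0], [255, [0.49, -0.13, 0], 0], [255, [0, 0, 0], 0], [255, [0, 0, 0], 0], [255, [0, 0, 0], 0]]'

```text
time_s: 42.92
tcp_pos: [0.5595, 0.0386, 0.1614]
eef_rot: [180.0, -0.0, -92.5]
contact_force: [0.2, -0.1, -2.7]
gripper_width: 0.031
```

```bash
python3 go.py .559 .0369 .088 -92.6; python3 -c "
from h import *
c=cap('wrist'); cv2.imwrite('pics/w17.png',c['frame'])"
```

```text
turn units 0.01; shift after turn (units) [0.034 0.009 1.467] pos [0.5595 0.0386 0.1614] rot [ 1.7996e+02 -1.0000e-02 -9.2530e+01] j [ 24.  12. -17.  -0. -61.  64.] t 42.925 w 0.031
```

View pics/w17.png

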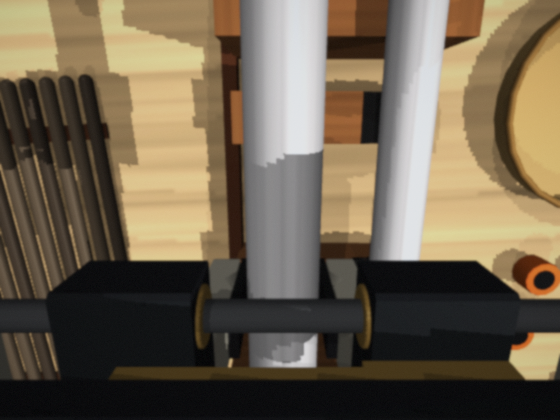

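Request:
apply_moves --plan '[[255, [0.034, 0.01, 0], 0.01], [255, [0, 0, 0.4], 0], [255, [0, 0, 0.4], 0], [255, [0, 0, 0.4], 0], [255, [0, 0, 0.2], 0], [255, [0, 0, 0.07], 0], [255, [0, 0, 0], 0], [255, [0, 0, 0], 0]]'

```text
time_s: 43.98
tcp_pos: [0.5599, 0.0367, 0.089]
eef_rot: [-179.9, 0.0, -92.6]
contact_force: [-0.4, 0.1, -2.6]
gripper_width: 0.031
```

Request:
apply_moves --plan '[[255, [0, 0, 0.06], 0], [255, [0, 0, 0.04], 0], [255, [0, 0, 0], 0], [255, [0, 0, 0], 0]]'

```text
time_s: 44.48
tcp_pos: [0.5593, 0.0365, 0.0832]
eef_rot: [180.0, -0.0, -92.6]
contact_force: [0.8, -0.0, -3.2]
gripper_width: 0.0312
```

Request:
apply_moves --plan '[[255, [0, 0, 0.03], 0], [255, [0, 0, 0], 0], [255, [0, 0, 0], 0]]'

```text
time_s: 44.85
tcp_pos: [0.5596, 0.0366, 0.0829]
eef_rot: [-180.0, 0.0, -92.6]
contact_force: [-3.7, 1.3, 7.5]
gripper_width: 0.0314
```

Request:
apply_moves --plan '[[125, [0, 0, 0], 0], [125, [0, 0, 0], 0], [125, [0, 0, 0], 0], [125, [0, 0, -0.5], 0], [125, [0, 0, -0.8], 0], [125, [0, 0, -0.9], 0], [125, [0, 0, 0], 0], [125, [0, 0, 0], 0]]'

```text
time_s: 45.85
tcp_pos: [0.559, 0.0365, 0.1914]
eef_rot: [180.0, 0.0, -92.6]
contact_force: [-0.6, 0.4, 0.3]
gripper_width: 0.0447
```

```bash
python3 go.py .458 -.418 .2 -92.6; python3 -c "
from h import *
c=cap('wrist'); cv2.imwrite('pics/w18.png',c['frame'])
c=cap('side'); crop(c,190,130,370,270,4,'s18.png')"
```

```text
turn units -0.01; shift after turn (units) [ 9.172  1.606 -0.172] pos [0.559  0.0365 0.1914] rot [ 1.7999e+02  2.0000e-02 -9.2650e+01] j [ 24.  10. -15.  -0. -65.  64.] t 45.85 w 0.0447
```

View pics/w18.png

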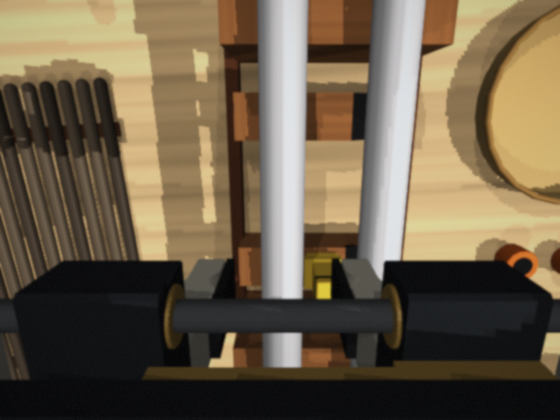

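View pics/s18.png

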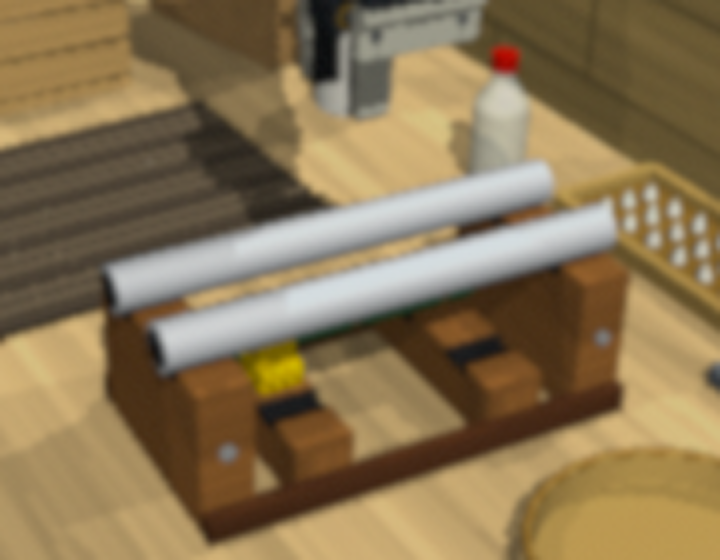

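```bash
python3 go.py .458 -.418 .2 -81.5
```

```text
turn units -1.86; shift after turn (units) [ 8.689  3.333 -0.189] pos [0.5586 0.0363 0.1905] rot [ 1.7989e+02 -4.0000e-02 -9.2640e+01] j [ 24.  10. -15.  -0. -65.  64.] t 45.95 w 0.0447
```

Request:
apply_moves --plan '[[150, [0, 0, 0], -1], [150, [0, 0, 0], -0.86], [150, [0.9, 0.34, 0], 0], [150, [0.9, 0.34, 0], 0], [150, [0.9, 0.34, 0], 0], [150, [0.9, 0.34, 0], 0], [150, [0.9, 0.34, 0], 0], [150, [0.9, 0.34, 0], 0], [150, [0.9, 0.34, 0], 0], [150, [0.9, 0.34, 0], 0], [150, [0.9, 0.34, 0], 0], [150, [0.57, 0.24, 0.8], 0]]'

```text
time_s: 47.45
tcp_pos: [0.4612, -0.4197, 0.1528]
eef_rot: [-179.8, -0.2, -81.5]
contact_force: [0.8, -0.3, -0.5]
gripper_width: 0.0362
```

Request:
apply_moves --plan '[[150, [0, 0, 0.8], 0], [150, [0, 0, 0.2], 0], [150, [0, 0, 0], 0], [150, [0, 0, 0], 0], [150, [0, 0, 0], 0]]'

```text
time_s: 48.08
tcp_pos: [0.4615, -0.4168, 0.1034]
eef_rot: [-179.9, -0.1, -81.4]
contact_force: [0.1, -0.1, 0.5]
gripper_width: 0.0362
```

```bash
python3 go.py .458 -.418 .0075 -81.5; python3 -c "
from h import *
c=cap('wrist'); cv2.imwrite('pics/w19.png',c['frame']);crop(c,230,170,330,270,6,'w19c.png')"
```

```text
turn units 0.01; shift after turn (units) [0.013 0.073 1.919] pos [ 0.4615 -0.4168  0.1034] rot [-1.7988e+02 -9.0000e-02 -8.1420e+01] j [-24.  20. -14.   0. -56. 123.] t 48.075 w 0.0362
```

View pics/w19.png

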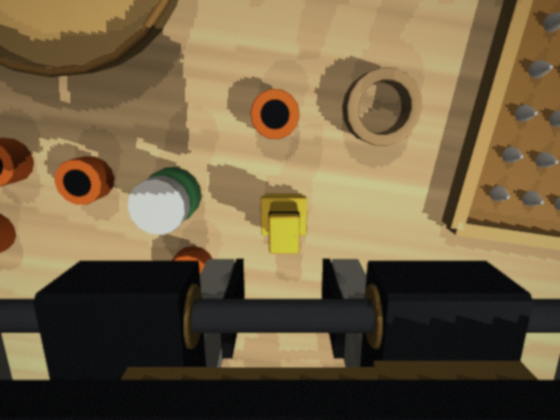

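View pics/w19c.png

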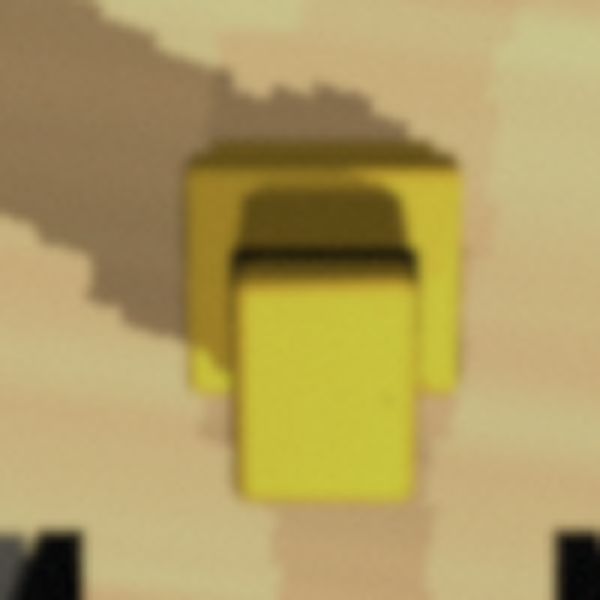

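```bash
python3 -c "
from h import *
c=cap('wrist'); print(bp(c,(283.7,234.4),.06))"; python3 go.py .461 -.4175 .0075 -81.5
```

```text
[ 0.46069089 -0.41772854]
turn units 0.01; shift after turn (units) [0.016 0.004 1.909] pos [ 0.4611 -0.4167  0.1029] rot [-1.7991e+02 -6.0000e-02 -8.1440e+01] j [-24.  20. -14.   0. -56. 123.] t 48.175 w 0.0361
```

Request:
apply_moves --plan '[[150, [0.02, 0.03, 0.5], 0], [150, [0, 0, 0.5], 0], [150, [0, 0, 0.5], 0], [150, [0, 0, 0.4], 0], [150, [0, 0, 0], 0], [150, [0, 0, 0], 0]]'

```text
time_s: 48.92
tcp_pos: [0.4598, -0.4183, 0.0078]
eef_rot: [-179.9, -0.1, -81.4]
contact_force: [-0.2, -0.1, 0.9]
gripper_width: 0.0363
```

Request:
apply_moves --plan '[[255, [0, 0, 0], 0], [255, [0, 0, 0], 0], [255, [0, 0, 0], 0], [255, [0, 0, 0], 0]]' --squeeze 25

```text
time_s: 49.42
tcp_pos: [0.4595, -0.4181, 0.0075]
eef_rot: [-180.0, -0.0, -81.5]
contact_force: [-1.7, 1.9, 5.4]
gripper_width: 0.0197
```

Request:
apply_moves --plan '[[255, [0, 0, -0.3], 0], [255, [0, 0, -0.8], 0], [255, [0, 0, -1], 0], [255, [0, 0, -1], 0], [255, [0, 0, -0.9], 0], [255, [0, 0, 0], 1], [255, [0, 0, 0], 0.85], [255, [0, 0, 0], 0]]'

```text
time_s: 50.42
tcp_pos: [0.4589, -0.4178, 0.2075]
eef_rot: [-180.0, -0.0, -92.5]
contact_force: [-0.9, -0.2, -0.4]
gripper_width: 0.02
```

```bash
python3 go.py .422 .0065 .2 -92.6
```

```text
turn units 0.01; shift after turn (units) [-8.444  1.122  0.149] pos [ 0.4589 -0.4178  0.2075] rot [-1.7998e+02 -1.0000e-02 -9.2540e+01] j [-24.  15.  -6.  -0. -68. 112.] t 50.425 w 0.02
```

```bash
python3 go.py .625 -.002 .2 -92.6
```

```text
turn units 0.01; shift after turn (units) [-8.458 -2.941  0.149] pos [ 0.4589 -0.4178  0.2075] rot [-1.7998e+02 -1.0000e-02 -9.2540e+01] j [-24.  15.  -6.  -0. -68. 112.] t 50.425 w 0.02
```

Request:
apply_moves --plan '[[255, [-0.5, -0.2, 0], 0], [255, [-0.8, -0.28, 0], 0], [255, [-0.8, -0.28, 0], 0], [255, [-0.8, -0.28, 0], 0], [255, [-0.8, -0.28, 0], 0], [255, [-0.8, -0.28, 0], 0], [255, [-0.8, -0.28, 0], 0], [255, [-0.8, -0.28, 0], 0], [255, [-0.8, -0.28, 0], 0], [255, [-0.8, -0.28, 0], 0], [255, [-0.76, -0.22, 0], 0], [255, [0, 0, 0], 0]]'

```text
time_s: 51.92
tcp_pos: [0.6255, 0.0005, 0.2064]
eef_rot: [180.0, -0.0, -92.3]
contact_force: [-0.8, -1.5, -0.5]
gripper_width: 0.0198
```

Request:
apply_moves --plan '[[255, [0, 0, 0], 0.01], [255, [0, 0, 0], 0]]'

```text
time_s: 52.18
tcp_pos: [0.6246, -0.0027, 0.2069]
eef_rot: [180.0, -0.0, -92.6]
contact_force: [-0.2, -0.5, -0.2]
gripper_width: 0.0199
```

```bash
python3 go.py .6937 -.0053 .2 -92.6; python3 -c "
from h import *
c=cap('wrist'); cv2.imwrite('pics/w20.png',c['frame'])
c=cap('side'); crop(c,190,90,370,270,3.3,'s20.png')"
```

```text
turn units -0.01; shift after turn (units) [-0.011 -1.382  0.138] pos [ 0.6246 -0.0027  0.2069] rot [ 1.7999e+02 -1.0000e-02 -9.2640e+01] j [ 18.  16.  -6.   0. -69.  70.] t 52.175 w 0.0199
```

View pics/w20.png

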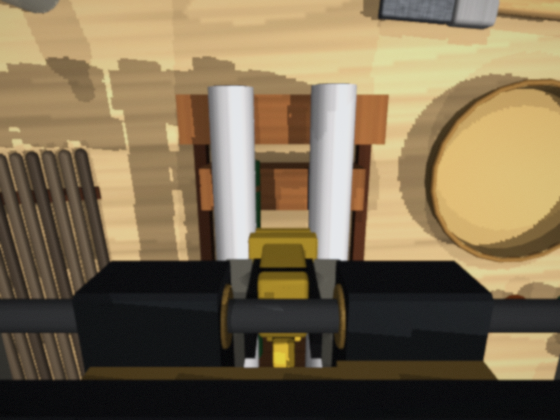

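View pics/s20.png

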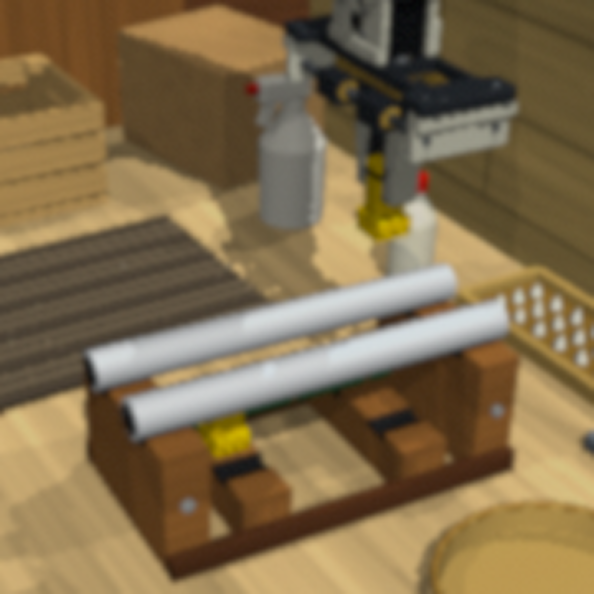

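```bash
python3 -c "
from h import *
c=cap('wrist')
g=cv2.cvtColor(c['frame'],cv2.COLOR_BGR2HSV)
for r in (110,120,130,140,200,220):
    m=np.nonzero((g[r,190:375,1]<60)&(g[r,190:375,2]>90))[0]+190
    k=np.split(m,np.nonzero(np.diff(m)>8)[0]+1); k=[q for q in k if len(q)>20]; print(r,[(q[0],q[-1]) for q in k])
    if len(k)==2: u=(k[0][0]+k[0][-1]+k[1][0]+k[1][-1])/4; print(u,bp(c,(u,r),.119))
O=[(.154,.078,.105,178,96),(.154,-.078,.105,387,96),(.118,.078,.105,180,143),(.118,-.078,.105,385,143)]
for o in O: print(bp(c,o[3:],.105))
print(np.mean([bp(c,o[3:],.105) for o in O],axis=0))
"
```

```text
110 [(np.int64(209), np.int64(253)), (np.int64(312), np.int64(354))]
282.0 [ 0.70040892 -0.00593472]
120 [(np.int64(209), np.int64(253)), (np.int64(311), np.int64(354))]
281.75 [ 0.69365834 -0.00543474]
130 [(np.int64(210), np.int64(253)), (np.int64(310), np.int64(353))]
281.5 [ 0.6868077  -0.00492735]
140 [(np.int64(211), np.int64(253)), (np.int64(310), np.int64(353))]
281.75 [ 0.67983783 -0.00476949]
200 [(np.int64(214), np.int64(255)), (np.int64(310), np.int64(350))]
282.25 [ 0.63576612 -0.00302281]
220 [(np.int64(215), np.int64(255)), (np.int64(309), np.int64(349))]
282.0 [ 0.6201574  -0.00208711]
[0.71376024 0.06930252]
[ 0.70654366 -0.08276446]
[0.68015524 0.07207132]
[ 0.672834   -0.08233112]
[ 0.69332328 -0.00593043]
```

Request:
apply_moves --plan '[[255, [0, -0.5, 0], 0], [255, [0, -0.5, 0], 0], [255, [-0.01, -0.37, 0.2], 0], [255, [0, 0, 0.4], 0], [255, [0, 0, 0.5], 0], [255, [0, 0, 0.4], 0], [255, [0, 0, 0.2], 0], [255, [0, 0, 0], 0], [255, [0, 0, 0], 0]]'

```text
time_s: 53.45
tcp_pos: [0.694, -0.0046, 0.1227]
eef_rot: [-179.9, 0.0, -92.6]
contact_force: [0.2, -0.3, 0.4]
gripper_width: 0.0201
```

```bash
python3 go.py .6937 -.0053 .1125 -92.6; python3 -c "
from h import *
c=cap('wrist'); cv2.imwrite('pics/w21.png',c['frame'])
c=cap('side'); crop(c,270,130,370,230,6,'s21.png')"
```

```text
turn units -0.00; shift after turn (units) [0.015 0.005 0.204] pos [ 0.694  -0.0046  0.1227] rot [-1.7993e+02  1.0000e-02 -9.2620e+01] j [ 16.  25.  -3.   0. -62.  72.] t 53.45 w 0.0201
```

View pics/w21.png

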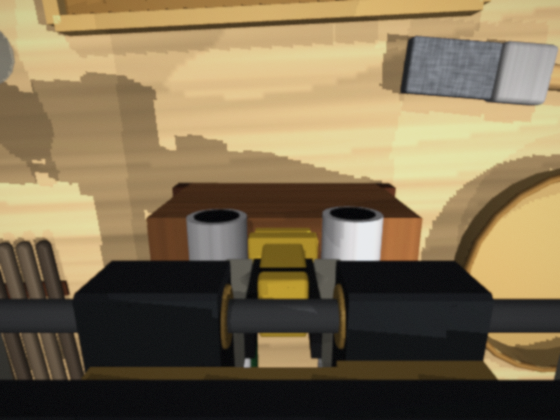

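View pics/s21.png

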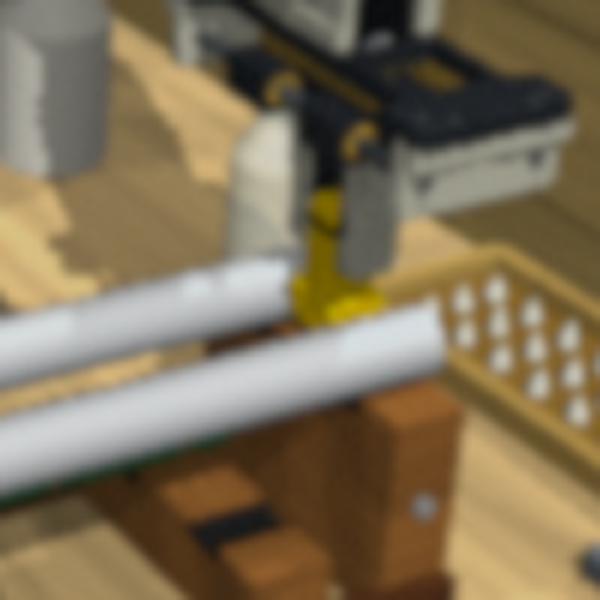

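Request:
apply_moves --plan '[[255, [0.015, 0, 0.07], 0], [255, [0, 0, 0.07], 0], [255, [0, 0, 0], 0], [255, [0, 0, 0], 0]]'

```text
time_s: 54.05
tcp_pos: [0.6934, -0.0053, 0.1147]
eef_rot: [180.0, -0.0, -92.6]
contact_force: [0.9, -0.4, -0.1]
gripper_width: 0.0195
```

Request:
apply_moves --plan '[[255, [0, 0, 0.04], 0], [255, [0, 0, 0.03], 0], [255, [0, 0, 0], 0], [255, [0, 0, 0], 0]]'

```text
time_s: 54.55
tcp_pos: [0.6936, -0.0052, 0.1125]
eef_rot: [-179.9, -0.0, -92.6]
contact_force: [-3.3, 1.1, 6.3]
gripper_width: 0.0196
```

Request:
apply_moves --plan '[[172, [0, 0, 0], 0], [172, [0, 0, 0], 0], [172, [0, 0, 0], 0], [172, [0, 0, -0.4], 0], [172, [0, 0, -0.8], 0], [172, [0, 0, -0.8], 0], [172, [0, 1, 0], 0], [172, [0, 0.6, 0], 0], [172, [0, 0, 0], 0], [172, [0, 0, 0], 0]]'

```text
time_s: 55.8
tcp_pos: [0.614, -0.0016, 0.2115]
eef_rot: [-180.0, 0.0, -92.6]
contact_force: [-0.4, 1.0, -0.6]
gripper_width: 0.0283
```

```bash
python3 -c "
from h import *
c=cap('wrist'); cv2.imwrite('pics/w22.png',c['frame'])
c=cap('side'); crop(c,190,130,370,270,4,'s22.png')
c=cap('top'); crop(c,280,180,430,290,5,'t22.png')"
```

```text
(no output)
```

View pics/w22.png

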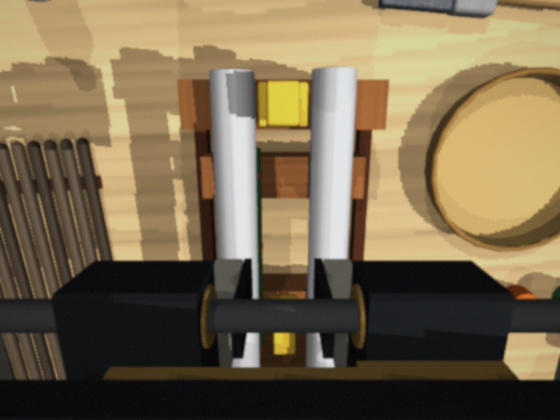

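View pics/s22.png

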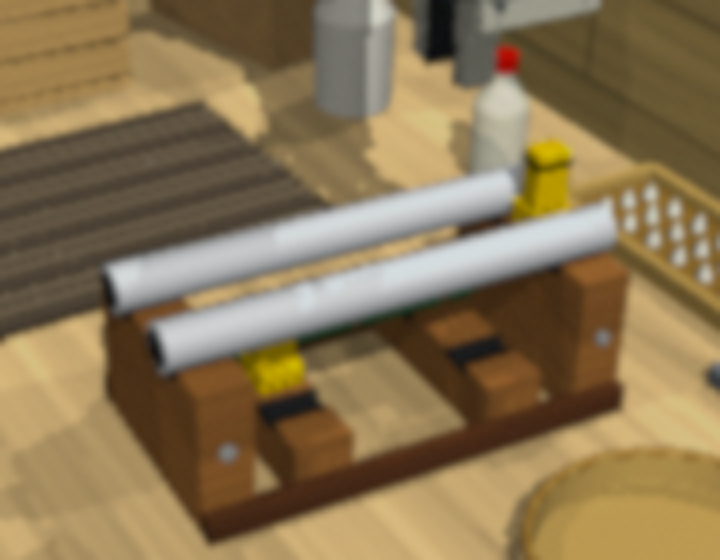

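View pics/t22.png

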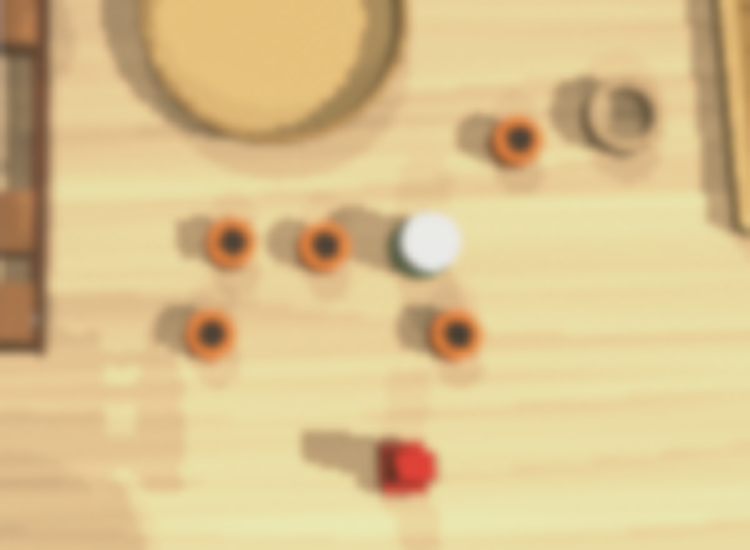

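```bash
python3 go.py .4645 -.267 .12 -92.6
```

```text
turn units -0.01; shift after turn (units) [5.436 2.747 1.815] pos [ 0.614  -0.0017  0.2108] rot [ 1.7997e+02 -2.0000e-02 -9.2650e+01] j [ 18.  15.  -7.   0. -69.  69.] t 55.95 w 0.0282
```

Request:
apply_moves --plan '[[125, [0.8, 0.39, 0], 0], [125, [0.8, 0.4, 0], 0], [125, [0.8, 0.4, 0], 1], [125, [0.77, 0.49, 0], 1], [125, [0.7, 0.55, 0], 1], [125, [0.65, 0.6, 0], 1], [125, [0.2, 0.25, 0], 1], [125, [0, 0, 0], 1], [125, [0, 0, 0], 1], [125, [0, 0, 0], 1], [125, [0, 0, 0], 1], [125, [0, 0, 0], 1]]'

```text
time_s: 57.45
tcp_pos: [0.4283, -0.2035, 0.211]
eef_rot: [180.0, -0.0, -152.8]
contact_force: [-0.4, -0.1, -0.3]
gripper_width: 0.0446
```

Request:
apply_moves --plan '[[125, [0, 0, 0], 1], [125, [0, 0, 0], 1], [125, [0, 0, 0], 1], [125, [0, 0, 0], 1], [125, [0, 0, 0], 0.57], [125, [0, 0, 0], 0], [125, [0, 0, 0], 0]]'

```text
time_s: 58.32
tcp_pos: [0.428, -0.2034, 0.2111]
eef_rot: [-180.0, -0.0, -180.0]
contact_force: [-0.1, -0.6, 0.3]
gripper_width: 0.0448
```

```bash
python3 go.py .4645 -.267 .1 180
```

```text
turn units 0.00; shift after turn (units) [-0.729 -1.273  2.222] pos [ 0.428  -0.2034  0.2111] rot [-1.8000e+02 -2.0000e-02 -1.7998e+02] j [ -2.   1. -23.   0. -66.   2.] t 58.325 w 0.0448
```

Request:
apply_moves --plan '[[125, [-0.37, -0.64, 0.5], 0], [125, [-0.36, -0.63, 0.7], 0], [125, [0, 0, 0.8], 0], [125, [0, 0, 0.2], 0], [125, [0, 0, 0], 0], [125, [0, 0, 0], 0], [125, [0, 0, 0], 0]]'

```text
time_s: 59.2
tcp_pos: [0.4653, -0.2668, 0.1029]
eef_rot: [-180.0, 0.2, 180.0]
contact_force: [-0.4, -0.6, 0.2]
gripper_width: 0.045
```

```bash
python3 go.py .4645 -.267 -.0174 180;  python3 -c "
from h import *
c=cap('wrist'); cv2.imwrite('pics/w23.png',c['frame']);print(pj(c,[.4645,-.267,.024]))"
```

```text
turn units -0.00; shift after turn (units) [ 0.015 -0.005  2.405] pos [ 0.4653 -0.2668  0.1029] rot [-1.7997e+02  1.6000e-01  1.7999e+02] j [ -9.  13. -25.   0. -52.   9.] t 59.2 w 0.045
[284.84526684 216.73916868]
```

View pics/w23.png

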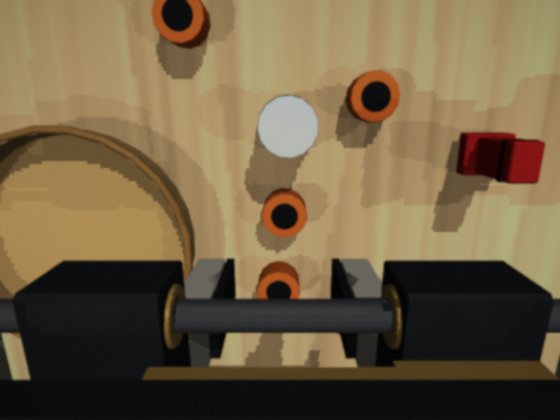

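Request:
apply_moves --plan '[[125, [0.015, 0, 0.5], 0], [125, [0, 0, 0.6], 0], [125, [0, 0, 0.6], 0], [125, [0, 0, 0.4], 0], [125, [0, 0, 0.2], 0], [125, [0, 0, 0.1], 0], [125, [0, 0, 0], 0], [125, [0, 0, 0], 0]]'

```text
time_s: 60.25
tcp_pos: [0.4641, -0.2669, -0.018]
eef_rot: [-180.0, 0.1, 180.0]
contact_force: [-0.3, 1.5, 0.0]
gripper_width: 0.0446
```

Request:
apply_moves --plan '[[255, [0, 0, 0], 0], [255, [0, 0, 0], 0], [255, [0, 0, 0], 0], [255, [0, 0, 0], 0]]' --squeeze 20

```text
time_s: 60.75
tcp_pos: [0.4639, -0.2669, -0.0183]
eef_rot: [-180.0, 0.0, 180.0]
contact_force: [-0.3, 1.1, 5.2]
gripper_width: 0.0335
```

Request:
apply_moves --plan '[[255, [0, 0, -0.4], 0], [255, [0, 0, -0.9], 0], [255, [0, 0, -0.8], 0], [255, [0, 0, 0], 0], [255, [0, 0, 0], 0]]'

```text
time_s: 61.38
tcp_pos: [0.4631, -0.2666, 0.0858]
eef_rot: [180.0, -0.0, 179.9]
contact_force: [0.1, -0.1, -1.0]
gripper_width: 0.0335
```

```bash
python3 go.py .6225 -.285 .09 180; python3 -c "
from h import *
c=cap('top'); crop(c,290,140,380,230,6,'t24.png');s=cap('side');crop(s,300,220,420,320,6,'s24.png')"
```

```text
turn units -0.01; shift after turn (units) [-3.189 -0.369 -0.084] pos [ 0.4631 -0.2666  0.0858] rot [ 1.7997e+02 -2.0000e-02  1.7993e+02] j [ -9.  14. -26.  -0. -50.   9.] t 61.375 w 0.0335
```

View pics/t24.png

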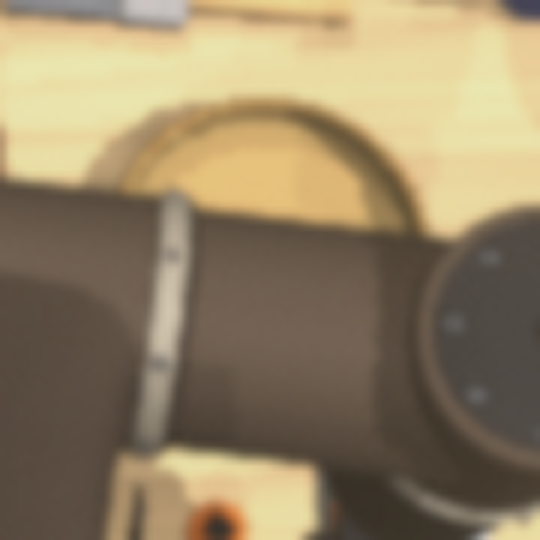

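View pics/s24.png

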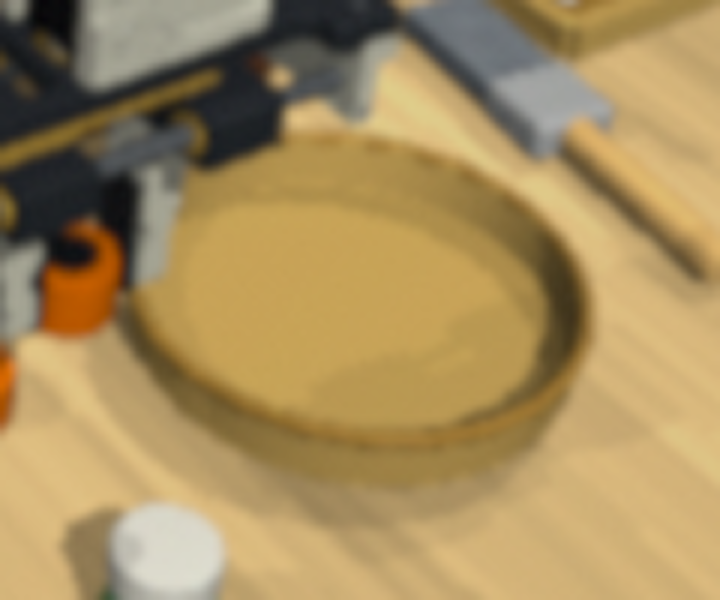

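Request:
apply_moves --plan '[[255, [-0.5, -0.06, 0], 0], [255, [-0.8, -0.1, 0], 0], [255, [-0.8, -0.1, 0], 0], [255, [-0.7, -0.08, 0], 0], [255, [-0.4, -0.03, 0], 0], [255, [0, 0, 0], 0], [255, [0, 0, 0], 0], [255, [0, 0, 0], 0]]'

```text
time_s: 62.48
tcp_pos: [0.6226, -0.2854, 0.0861]
eef_rot: [180.0, -0.0, 179.9]
contact_force: [0.4, 0.1, -0.3]
gripper_width: 0.0336
```

```bash
python3 go.py .6225 -.285 -.012 180; python3 -c "
from h import *
c=cap('top'); crop(c,290,140,380,230,6,'t25.png');w=cap('wrist');cv2.imwrite('pics/w25.png',w['frame'])
A=np.linspace(0,2*np.pi,24)
im=w['frame'].copy()
for r,z in((.084,.028),(.09,.028)):
  for a in A:
    p=pj(w,[.6225+r*np.cos(a),-.2403+r*np.sin(a),z]); cv2.circle(im,tuple(int(round(q)) for q in p),2,(255,0,0),-1)
cv2.imwrite('pics/w25.png',im)"
```

```text
turn units -0.01; shift after turn (units) [0.003 0.008 1.961] pos [ 0.6226 -0.2854  0.0861] rot [ 1.7999e+02 -4.0000e-02  1.7994e+02] j [ -8.  26.  -6.  -0. -57.   8.] t 62.475 w 0.0336
```

View pics/w25.png

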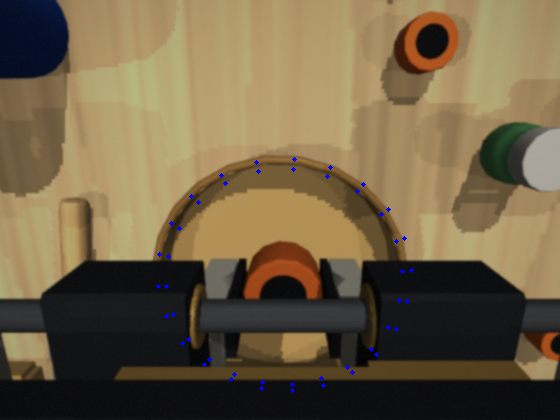

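Request:
apply_moves --plan '[[255, [0, 0, 0.5], 0], [255, [0, 0, 0.5], 0], [255, [0, 0, 0.5], 0], [255, [0, 0, 0.3], 0], [255, [0, 0, 0.15], 0], [255, [0, 0, 0], 0], [255, [0, 0, 0], 0]]'

```text
time_s: 63.45
tcp_pos: [0.6242, -0.2856, -0.0102]
eef_rot: [-180.0, 0.1, 180.0]
contact_force: [-0.3, -0.5, -0.1]
gripper_width: 0.0332
```

Request:
apply_moves --plan '[[255, [0, 0, 0.03], 0], [255, [0, 0, 0], 0], [255, [0, 0, 0], 0]]'

```text
time_s: 63.82
tcp_pos: [0.6236, -0.2855, -0.0125]
eef_rot: [-180.0, 0.0, 180.0]
contact_force: [-0.2, -0.8, -0.8]
gripper_width: 0.0334
```

Request:
apply_moves --plan '[[255, [0, 0, 0.025], 0], [255, [0, 0, 0], 0], [125, [0, 0, 0], 0], [125, [0, 0, 0], 0], [125, [0, 0, 0], 0], [125, [0, 0, -0.5], 0], [125, [0, 0, -0.8], 0], [125, [0, 0, -0.8], 0], [125, [0, 0, 0], -1], [125, [0, 0, 0], -1], [125, [0, 0, 0], -1], [125, [0, 0, 0], -1]]'

```text
time_s: 65.32
tcp_pos: [0.6235, -0.2854, 0.0911]
eef_rot: [-180.0, 0.0, -155.9]
contact_force: [-0.3, 0.5, 0.0]
gripper_width: 0.0448
```

Request:
apply_moves --plan '[[125, [0, 0, 0], -1], [125, [0, 0, 0], -1], [125, [0, 0, 0], -1], [125, [0, 0, 0], -1], [125, [0, 0, 0], -1], [125, [0, 0, 0], -1], [125, [0, 0, 0], -1], [125, [0, 0, 0], -1], [125, [0, 0, 0], -1], [125, [0, 0, 0], -1], [125, [0, 0, 0], -1], [125, [0, 0, 0], 0]]'

```text
time_s: 66.82
tcp_pos: [0.6235, -0.2854, 0.0911]
eef_rot: [-180.0, 0.0, -90.1]
contact_force: [-0.0, -0.3, -0.6]
gripper_width: 0.0451
```

```bash
python3 go.py .468 -.205 .1 -90; python3 -c "
from h import *
s=cap('side');crop(s,230,220,430,380,4,'s26.png')"
```

```text
turn units -0.02; shift after turn (units) [-1.608  3.11  -0.179] pos [ 0.6235 -0.2854  0.0911] rot [-180.      0.    -90.09] j [ -8.  26.  -6.  -0. -58.  98.] t 66.825 w 0.0451
```

View pics/s26.png

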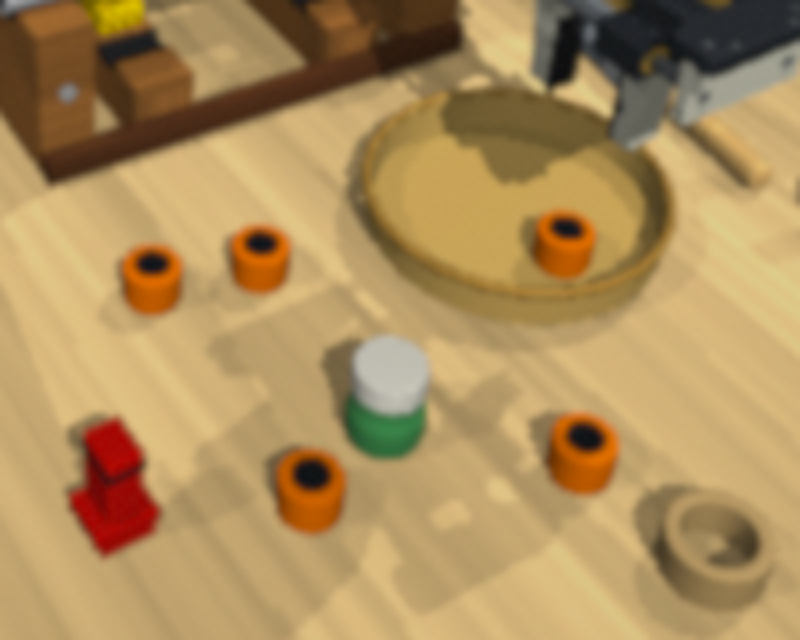

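Request:
apply_moves --plan '[[125, [-0.3, 0.5, 0], 0], [125, [-0.4, 0.8, 0], 0], [125, [-0.4, 0.8, 0], 0], [125, [-0.4, 0.7, 0], 0], [125, [-0.11, 0.3, 0], 0], [125, [0, 0, 0], 0], [125, [0, 0, 0], 0], [125, [0, 0, 0], 0]]'

```text
time_s: 67.88
tcp_pos: [0.4694, -0.2051, 0.0908]
eef_rot: [180.0, -0.0, -90.1]
contact_force: [-0.4, 0.3, 1.0]
gripper_width: 0.0449
```

```bash
python3 go.py .4685 -.205 -.018 -90;  python3 -c "
from h import *
c=cap('wrist'); cv2.imwrite('pics/w27.png',c['frame']);print(pj(c,[.4685,-.205,.024]))"
```

```text
turn units -0.01; shift after turn (units) [-0.003  0.019  2.176] pos [ 0.4694 -0.2051  0.0908] rot [ 1.7999e+02 -1.0000e-02 -9.0080e+01] j [ -2.  11. -28.   0. -50.  92.] t 67.875 w 0.0449
[282.34382217 223.6645588 ]
```

View pics/w27.png

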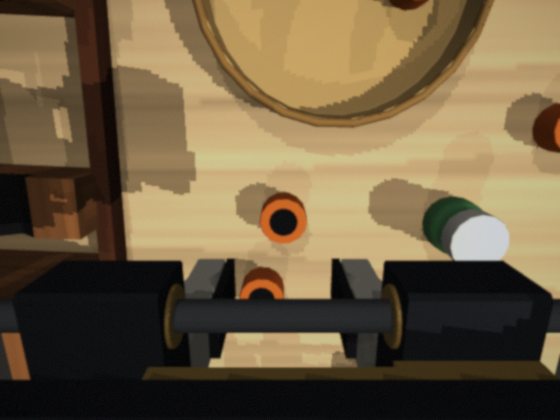

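Request:
apply_moves --plan '[[125, [0, 0, 0.5], 0], [125, [0, 0, 0.6], 0], [125, [0, 0, 0.5], 0], [125, [0, 0, 0.3], 0], [125, [0, 0, 0.17], 0], [125, [0, 0, 0.1], 0], [125, [0, 0, 0], 0], [125, [0, 0, 0], 0]]'

```text
time_s: 68.92
tcp_pos: [0.4691, -0.2048, -0.0169]
eef_rot: [-179.9, -0.0, -90.0]
contact_force: [-0.3, 0.6, -0.4]
gripper_width: 0.045
```

Request:
apply_moves --plan '[[255, [0, 0, 0], 0], [255, [0, 0, 0], 0], [255, [0, 0, 0], 0], [255, [0, 0, 0], 0]]'

```text
time_s: 69.42
tcp_pos: [0.4689, -0.2048, -0.0171]
eef_rot: [-180.0, -0.0, -90.0]
contact_force: [-0.9, 0.8, 6.7]
gripper_width: 0.0334
```

Request:
apply_moves --plan '[[255, [0, 0, -0.4], 0], [255, [0, 0, -0.9], 0], [255, [0, 0, -0.8], 0], [255, [0, 0, 0], 0], [255, [0, 0, 0], 0]]'

```text
time_s: 70.05
tcp_pos: [0.4681, -0.2046, 0.0871]
eef_rot: [180.0, 0.0, -90.1]
contact_force: [-0.5, -0.2, -0.8]
gripper_width: 0.0333
```

```bash
python3 go.py .6575 -.228 .085 -90
```

```text
turn units -0.01; shift after turn (units) [ 0.468 -3.788  0.041] pos [ 0.4681 -0.2046  0.0871] rot [ 1.7998e+02  2.0000e-02 -9.0070e+01] j [ -2.  12. -29.  -0. -50.  92.] t 70.05 w 0.0333
```

Request:
apply_moves --plan '[[255, [0.07, -0.5, 0], 0], [255, [0.1, -0.8, 0], 0], [255, [0.1, -0.8, 0], 0], [255, [0.1, -0.8, 0], 0], [255, [0.1, -0.6, 0], 0], [255, [0, -0.29, 0], 0], [255, [0, 0, 0], 0], [255, [0, 0, 0], 0], [255, [0, 0, 0], 0]]'

```text
time_s: 71.18
tcp_pos: [0.6574, -0.2283, 0.0878]
eef_rot: [180.0, 0.0, -90.1]
contact_force: [-0.9, -0.8, -0.2]
gripper_width: 0.033
```

```bash
python3 go.py .6575 -.228 -.0125 -90;  python3 -c "
from h import *
c=cap('wrist'); cv2.imwrite('pics/w28.png',c['frame'])
s=cap('side');crop(s,250,160,430,320,4,'s28.png')"
```

```text
turn units -0.01; shift after turn (units) [-0.007 -0.003  2.005] pos [ 0.6574 -0.2283  0.0878] rot [ 1.800e+02  1.000e-02 -9.005e+01] j [ -3.  27.  -5.  -0. -58.  93.] t 71.175 w 0.033
```

View pics/s28.png

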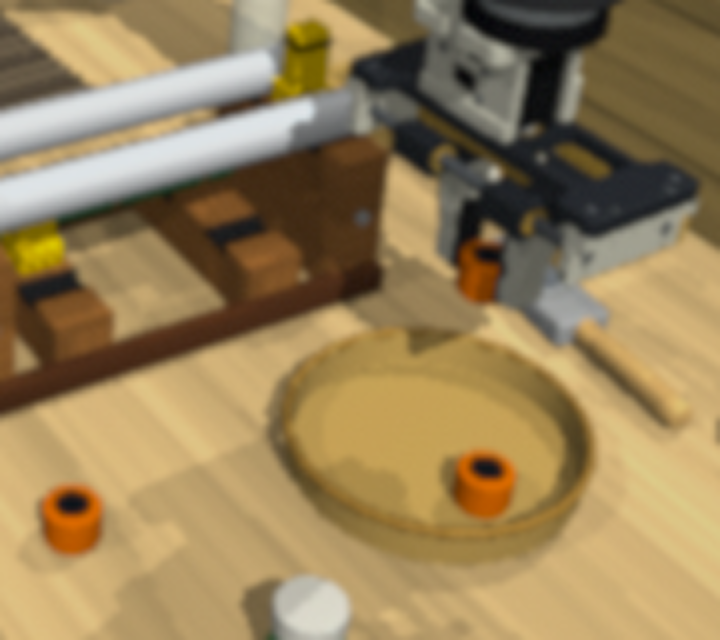

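Request:
apply_moves --plan '[[255, [0, 0, 0.5], 0], [255, [0, 0, 0.5], 0], [255, [0, 0, 0.5], 0], [255, [0, 0, 0.3], 0], [255, [0, 0, 0.16], 0], [255, [0, 0, 0.03], 0], [255, [0, 0, 0], 0], [255, [0, 0, 0], 0]]'

```text
time_s: 72.28
tcp_pos: [0.6587, -0.2285, -0.0111]
eef_rot: [-179.9, -0.0, -90.0]
contact_force: [-0.3, -0.4, -0.5]
gripper_width: 0.0332
```

Request:
apply_moves --plan '[[255, [0, 0, 0.01], 0], [255, [0, 0, 0], 0], [125, [0, 0, 0], 0], [125, [0, 0, 0], 0], [125, [0, 0, 0], 0], [125, [0, 0, -0.5], 0], [125, [0, 0, -0.8], 0], [125, [0, 0, -0.8], 0], [125, [0, 0, 0], 0], [125, [0, 0, 0], 0]]'

```text
time_s: 73.53
tcp_pos: [0.6578, -0.2283, 0.0924]
eef_rot: [-180.0, 0.0, -90.1]
contact_force: [-0.3, 0.6, -1.3]
gripper_width: 0.0448
```

```bash
python3 go.py .4085 -.189 .09 -90;  python3 -c "
from h import *
s=cap('side');crop(s,230,220,430,380,4,'s29.png')"
```

```text
turn units -0.01; shift after turn (units) [-0.786  4.987  0.047] pos [ 0.6578 -0.2283  0.0924] rot [-1.800e+02  2.000e-02 -9.006e+01] j [ -3.  27.  -4.  -0. -59.  93.] t 73.525 w 0.0448
```

View pics/s29.png

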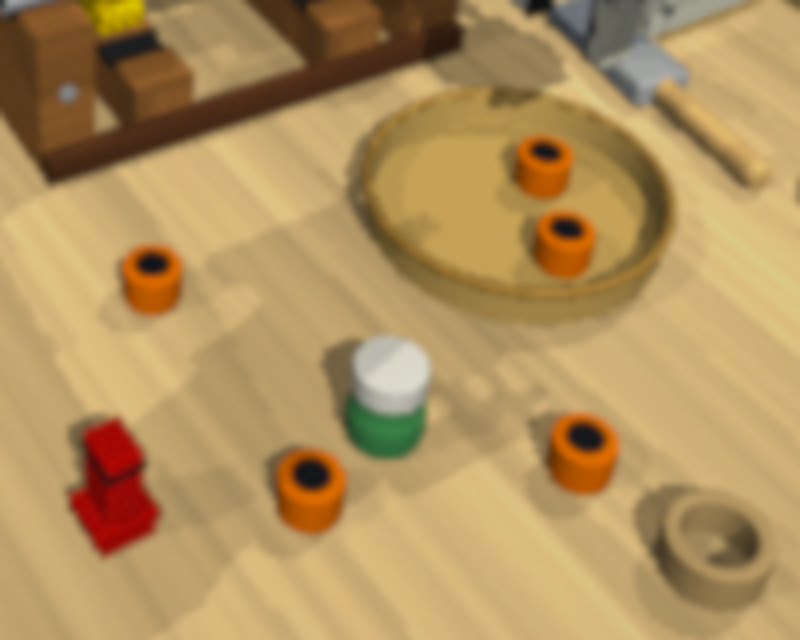

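Request:
apply_moves --plan '[[125, [-0.08, 0.5, 0], 0], [125, [-0.13, 0.8, 0], 0], [125, [-0.13, 0.8, 0], 0], [125, [-0.13, 0.8, 0], 0], [125, [-0.13, 0.8, 0], 0], [125, [-0.13, 0.8, 0], 0], [125, [-0.06, 0.49, 0], 0], [125, [0, 0, 0], 0], [125, [0, 0, 0], 0], [125, [0, 0, 0], 0]]'

```text
time_s: 74.82
tcp_pos: [0.4092, -0.1888, 0.0922]
eef_rot: [180.0, -0.0, -90.1]
contact_force: [0.7, 0.4, 0.3]
gripper_width: 0.0446
```

```bash
python3 go.py .4085 -.189 -.018 -90;  python3 -c "
from h import *
c=cap('wrist'); cv2.imwrite('pics/w30.png',c['frame']);print(pj(c,[.4085,-.189,.024]))"
```

```text
turn units -0.01; shift after turn (units) [0.004 0.015 2.204] pos [ 0.4092 -0.1888  0.0922] rot [179.97  -0.   -90.05] j [  0.   6. -35.   0. -49.  90.] t 74.825 w 0.0446
[282.81019392 222.76677125]
```

View pics/w30.png

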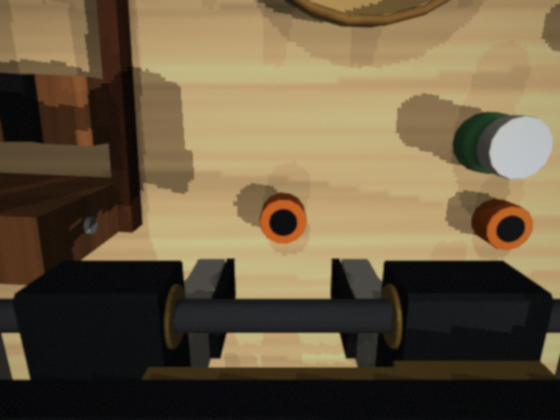

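Request:
apply_moves --plan '[[125, [0, 0, 0.5], 0], [125, [0, 0, 0.6], 0], [125, [0, 0, 0.5], 0], [125, [0, 0, 0.3], 0], [125, [0, 0, 0.17], 0], [125, [0, 0, 0.12], 0], [125, [0, 0, 0], 0], [125, [0, 0, 0], 0]]'

```text
time_s: 75.88
tcp_pos: [0.4091, -0.1887, -0.0166]
eef_rot: [-180.0, -0.0, -90.0]
contact_force: [-0.7, -0.8, -0.1]
gripper_width: 0.0448
```

Request:
apply_moves --plan '[[255, [0, 0, 0], 0], [255, [0, 0, 0], 0], [255, [0, 0, 0], 0], [255, [0, 0, 0], 0]]'

```text
time_s: 76.38
tcp_pos: [0.4089, -0.1888, -0.0167]
eef_rot: [-180.0, -0.0, -90.0]
contact_force: [-0.4, 1.0, 6.1]
gripper_width: 0.0332
```

Request:
apply_moves --plan '[[255, [0, 0, -0.4], 0], [255, [0, 0, -0.9], 0], [255, [0, 0, -0.8], 0], [255, [0, 0, 0], 0], [255, [0, 0, 0], 0]]'

```text
time_s: 77.0
tcp_pos: [0.4081, -0.1886, 0.0876]
eef_rot: [180.0, 0.0, -90.1]
contact_force: [-0.7, -0.8, -1.1]
gripper_width: 0.0336
```

```bash
python3 go.py .5875 -.228 .085 -90
```

```text
turn units -0.01; shift after turn (units) [ 0.788 -3.587  0.052] pos [ 0.4081 -0.1886  0.0876] rot [ 1.7999e+02  2.0000e-02 -9.0080e+01] j [  0.   6. -36.  -0. -48.  90.] t 77.0 w 0.0336
```

Request:
apply_moves --plan '[[255, [0.12, -0.5, 0], 0], [255, [0.18, -0.8, 0], 0], [255, [0.18, -0.8, 0], 0], [255, [0.16, -0.7, 0], 0], [255, [0.1, -0.5, 0], 0], [255, [0.05, -0.29, 0], 0], [255, [0, 0, 0], 0], [255, [0, 0, 0], 0], [255, [0, 0, 0], 0]]'

```text
time_s: 78.12
tcp_pos: [0.5874, -0.2282, 0.0882]
eef_rot: [180.0, 0.0, -90.1]
contact_force: [0.2, 0.4, -0.5]
gripper_width: 0.0335
```

```bash
python3 go.py .5875 -.228 -.012 -90;  python3 -c "
from h import *
c=cap('wrist'); cv2.imwrite('pics/w31.png',c['frame'])"
```

```text
turn units -0.01; shift after turn (units) [-5.000e-03 -2.000e-03  2.004e+00] pos [ 0.5874 -0.2282  0.0882] rot [ 1.800e+02  1.000e-02 -9.005e+01] j [ -4.  22. -14.  -0. -55.  93.] t 78.125 w 0.0335
```

View pics/w31.png

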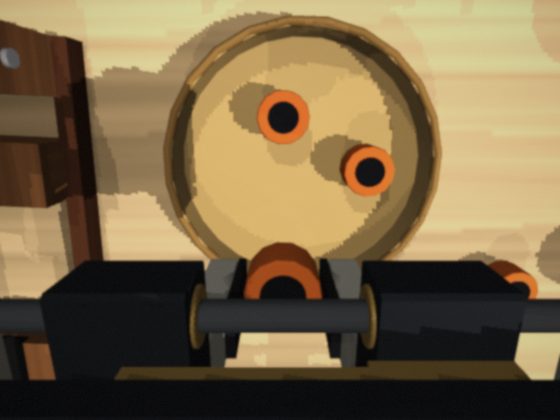

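```bash
python3 -c "
from h import *
c=cap('wrist'); print(bp(c,(370.5,171),.028),bp(c,(284,117.5),.028))
for p in [(164,150),(440,150),(303,17)]: print(bp(c,p,.028))"
```

```text
[ 0.62478944 -0.28608964] [ 0.65880111 -0.22932504]
[ 0.6386421  -0.15176606]
[ 0.63835955 -0.33009938]
[ 0.71579789 -0.24051964]
```

Request:
apply_moves --plan '[[255, [0, -0.06, 0.5], 0], [255, [0, 0, 0.5], 0], [255, [0, 0, 0.5], 0], [255, [0, 0, 0.3], 0], [255, [0, 0, 0.16], 0], [255, [0, 0, 0.03], 0], [255, [0, 0, 0], 0], [255, [0, 0, 0], 0]]'

```text
time_s: 79.22
tcp_pos: [0.5916, -0.2285, -0.0107]
eef_rot: [-179.9, -0.0, -90.0]
contact_force: [-0.5, 0.2, -0.2]
gripper_width: 0.0335
```

Request:
apply_moves --plan '[[255, [0, 0, 0.01], 0], [255, [0, 0, 0], 0], [125, [0, 0, 0], 0], [125, [0, 0, 0], 0], [125, [0, 0, 0], 0], [125, [0, 0, -0.5], 0], [125, [0, 0, -0.8], 0], [125, [0, 0, -1], 0], [125, [0, 0, -1], 0], [125, [0, 1, 0], 0], [125, [0, 1, 0], 0], [125, [0, 0, 0], 0]]'

```text
time_s: 80.72
tcp_pos: [0.488, -0.2282, 0.1537]
eef_rot: [-180.0, 0.0, -90.1]
contact_force: [0.6, -0.3, 0.6]
gripper_width: 0.0448
```

Request:
apply_moves --plan '[[125, [0, 0.7, 0], 0], [125, [0, 0, 0], 0], [125, [0, 0, 0], 0], [125, [0, 0, 0], 0]]'

```text
time_s: 81.22
tcp_pos: [0.4569, -0.2283, 0.1529]
eef_rot: [-180.0, -0.0, -90.0]
contact_force: [0.4, 0.1, -0.8]
gripper_width: 0.0447
```

```bash
 python3 -c "
from h import *
c=cap('wrist'); cv2.imwrite('pics/w32.png',c['frame']);
s=cap('side');crop(s,190,130,430,380,2.3,'s32.png')
t=cap('top');crop(t,220,130,430,290,3.7,'t32.png'); print(get_state()['tcp_pos'])"
```

```text
[ 0.4564904  -0.22826795  0.15274869]
```

View pics/s32.png

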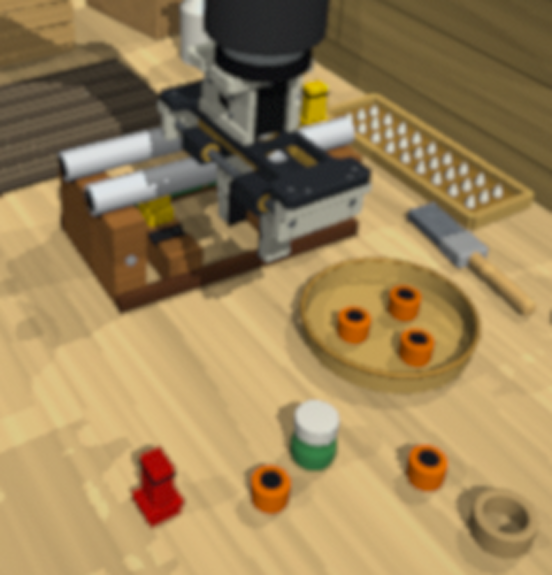

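View pics/w32.png

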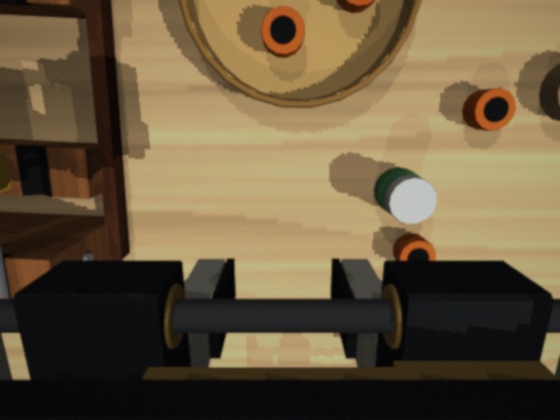

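View pics/t32.png

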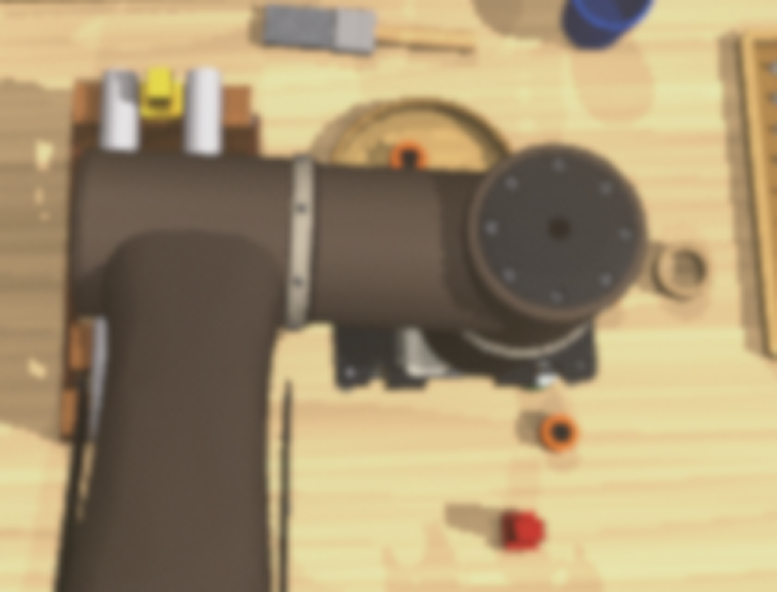

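Request:
apply_moves --plan '[[125, [0, 0, -1], 0], [125, [0, 0, -1], 0], [125, [0.8, 0.3, -0.5], 0], [125, [0.8, 0.4, 0], 0], [125, [0.8, 0.4, 0], 0], [125, [0.8, 0.4, 0], 0], [125, [0.8, 0.4, 0], 0], [125, [0.8, 0.4, 0], 0], [125, [0.5, 0.4, 0], 0], [125, [0, 0, 0], 0], [125, [0, 0, 0], 0]]'

```text
time_s: 82.75
tcp_pos: [0.3209, -0.4931, 0.2777]
eef_rot: [180.0, 0.0, -90.1]
contact_force: [1.0, -0.6, -0.0]
gripper_width: 0.0447
```

```bash
 python3 -c "
from h import *
s=cap('side');crop(s,200,150,370,270,4.4,'s33.png'); crop(s,250,230,430,370,4,'s33b.png')
t=cap('top');crop(t,220,130,430,290,3.7,'t33.png')"
```

```text
(no output)
```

View pics/s33.png

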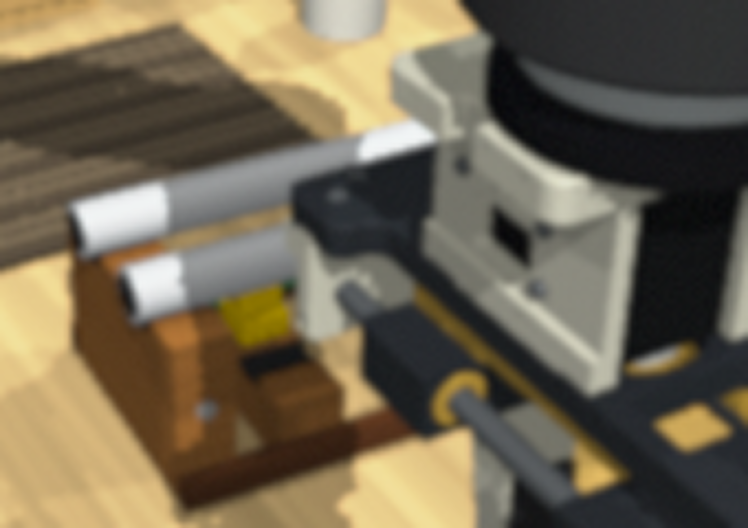

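View pics/s33b.png

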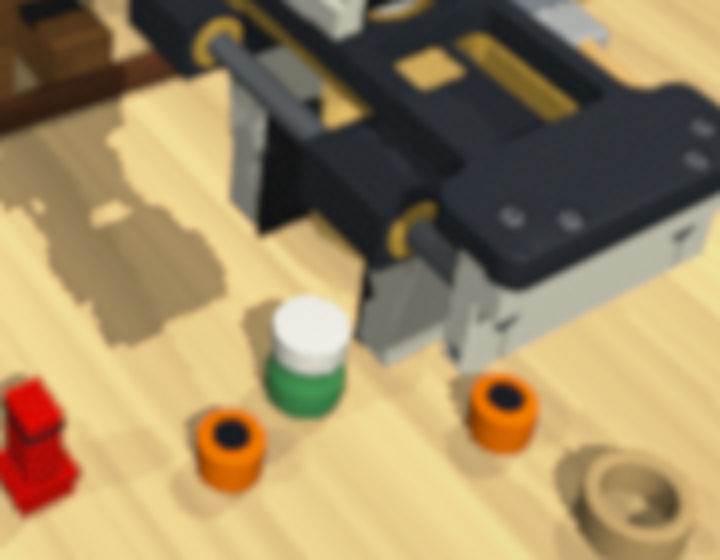

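View pics/t33.png

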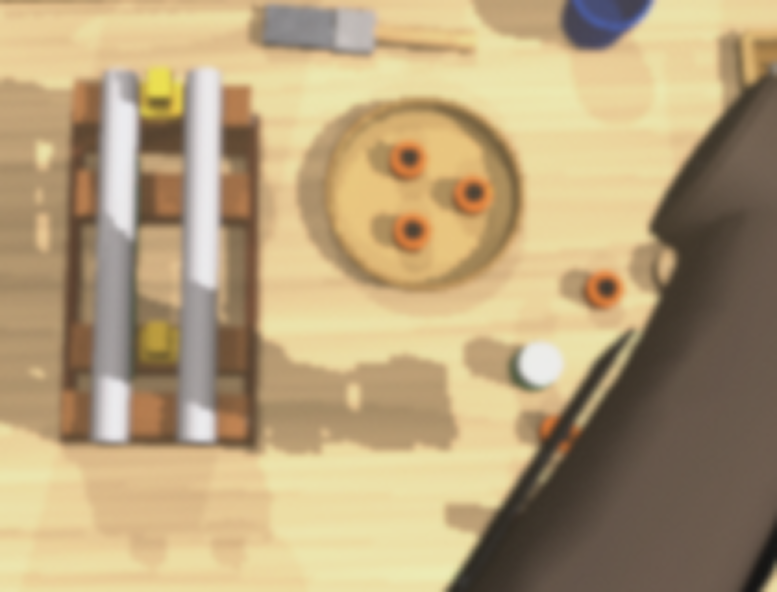

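```bash
 python3 -c "
from h import *
t=cap('top');F=lambda u,v:((u+.5)/3.7-.5+220,(v+.5)/3.7-.5+130)
a=np.radians(-2.6);R=np.array([[np.cos(a),-np.sin(a)],[np.sin(a),np.cos(a)]]);o=np.array([.5578,.0009])
rk=lambda p:np.round(R.T@(p-o),4)
for q in (((119,70),(110,441)),((204,70),(198,441))): print('tube',rk((bp(t,F(*q[0]),.117)+bp(t,F(*q[1]),.117))/2))
print('chock up top',rk(bp(t,F(158,80),.165)),'low',rk(bp(t,F(157,334),.105)))
for q in ((408,158),(473,194),(412,232),(604,289)): p=bp(t,F(*q),.028); print('foot',p,np.linalg.norm(p-[.6245,-.2405]))
"
```

```text
tube [-0.0011  0.0366]
tube [ 0.0001 -0.0369]
chock up top [0.1357 0.0011] low [-0.0695 -0.0006]
foot [ 0.65716091 -0.22692633] 0.03536919167969299
foot [ 0.62155762 -0.284391  ] 0.043989516653978454
foot [ 0.58774045 -0.22711921] 0.03911918269395043
foot [ 0.53019452 -0.39714806] 0.18284457048659283
```

All values are within tolerance, so I'm handing in.

```bash
python3 -c "
from plant import close_job
print(close_job())"
```

```text
the job is handed in; nothing more can be done
None
```

I packed the stand and handed the job in at about 83 s of the 210 s allowed; the hand-in gives no verdict.

**What I did, in order:**
- Laid the one green pole present in the lower +y seat, then stood a chock on the near lower beam.
- Laid both aluminium tubes in the upper seats, then stood the other chock on the far upper beam.
- Put three feet in the tray and left two outside it. I did not touch the jar, the tape or the red lookalike chock.

**Last checks:**

| Item | Measured | Limit |
|---|---|---|
| Tubes, sideways in the rack | +36.6 and −36.9 mm | 30–42 mm |
| Tubes, lengthwise | within about 1 mm of centre | 30 mm |
| Chocks, from their spots | about 1 mm | 12 mm |
| Feet, from the tray centre | 35, 39 and 44 mm | 72 mm |
| Pole, lengthwise (measured before the tubes went on) | about 5 mm off centre | 16 mm |

The pole was seen afterwards only in glimpses between the tubes. In the last top view the fifth foot was partly hidden by the arm, but the side view showed it standing outside the tray.

**What failed or disagreed:**
- **Failed grasps:** the first two grasps of the pole slipped off its top without moving it. The fingertips sit about 23 mm above the reported TCP, so I worked with that offset from then on.
- **Camera disagreement:** the cameras differed by 2 to 5 mm on some positions. I did not see the possible knock to a foot happen.

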